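# Put the jar, the tea caddy and the egg rack back on their own boards

### The job

The porcelain jar, the square tea caddy and the wooden egg rack have been put away on each other's places: put the jar upright in the middle of the round board, the caddy upright in the middle of the square board and squared up with it, and the egg rack on its stand, both dowels through its two small end holes and lying flat on the base. The cork mat is free for parking something meanwhile. Set the things down, do not drop them, let go of everything, and leave the mug and the glass tumbler where they stand.

Things in the scene. Friction and masses are not known exactly. Their poses are not given: they have to be found in the camera images.
- jar: Loose white porcelain jar with lid, round: body 62 mm in diameter from 4 mm to 73 mm high, flat lid rim 65 mm in diameter at 73 to 77 mm, small knob on the lid up to 93 mm. About 0.3 kg. Origin at the centre of its underside, z up. Grip it across the body, for instance 45 mm above its underside.
- caddy: Loose dark wooden tea caddy, a square block with lid (closed, fixed): 60 x 60 mm, 74 mm high, with a thin recessed brass band at 56 to 58 mm and a brass knob up to 87 mm. About 0.25 kg. Origin at the centre of its underside, x and y square to its sides, z up.
- egg_rack: Loose pale wooden egg rack, a flat plank 56 mm (its x) by 180 mm (its y), 20 mm thick, with three 34 mm holes for eggs along its middle (at y = -39, 0 and 39 mm) and two small 16 mm through holes near the ends, at y = -72 and 72 mm. About 0.16 kg. Origin at the centre of its underside, z up. Either end may go to either dowel. It can be gripped across its 56 mm width at the middle.
- round_board: Fixed round wooden board, 120 mm in diameter, 10 mm high, the jar's place. Origin at the centre of its underside, on the worktop.
- square_board: Fixed square wooden board, 120 x 120 mm, 10 mm high, the caddy's place. Origin at the centre of its underside, x and y square to its sides.
- dowel_stand: Fixed oblong wooden stand, the egg rack's place: base 80 mm (its x) by 200 mm (its y), 14 mm high, with two upright dowels of 10 mm diameter with tapered tips at y = -72 and 72 mm, standing 30 mm above the base (tips at 44 mm). Origin at the centre of its underside. At the start a thing stands on the base between the dowels.
- cork_mat: Fixed thin cork mat, 120 mm (its x) by 200 mm (its y), 4 mm high, the free spot. Origin at the centre of its underside. Empty at the start.
- mug: Loose white mug, bystander, 76 mm in diameter and 85 mm high, with a handle on its +y side. Origin at the centre of its underside. Leave it alone.
- tumbler: Loose clear glass tumbler, bystander, 66 mm in diameter at the rim and 85 mm high. Origin at the centre of its underside. Leave it alone.

How it is judged:
By the outcome, as a careful person would: the job done as asked, in the order asked, and still so for the second after the job is handed in, with the robot touching nothing.
It also fails if it takes over 134 s, if anything falls off the work surface, if the arm or the gripper's body presses on something with over 40 N, if the wrist force passes 120 N, or if a joint passes its speed limit or range.

### The arm

A 6-joint arm with a two-finger parallel gripper is mounted at the origin on the work surface. World frame = base frame: x ahead of the robot, y to its left, z up, the work surface at z = 0. Lengths are in mm, angles in rad, forces in N, time in s.
With the tool pointing down it reaches from about 350 to 775 mm from the base axis. Payload 7.3 kg.
Tool frame: the origin (TCP) lies between the finger pads; the fingertips stand tcp_to_tips ahead of it and the grasp point (between the pads) lies 5 mm behind it (tcp_to_tips is the distance from the TCP to the fingertips, in mm); z points along the fingers, x is the direction in which the jaws open and shut, and the axes are right-handed (so a half turn about z gives the same grasp; the last joint's range is limited). The gripper opens to 92 mm and grips with 3 to 60 N. Pads are 19 mm wide; open, the fingers measure 130 mm over their backs; the gripper's body (75 mm by 190 mm) begins 47 mm behind the grasp point.
Start: joints at [0.96, 0.342, 1.524, -0, 1.275, -0.146], TCP at [235.317, 469.329, 240.741] pointing down, gripper open.
Joint ranges: [-2.53, 2.53], [-0.77, 2.02], [0.04, 2.7], [-1, 4.14], [0.28, 2.66], [-3.11, 3.11]. Speed limits (rad/s): [2.57, 2.57, 3.14, 3.14, 3.14, 3.14].

### API

Orientations are given as [roll, pitch, yaw] about the fixed x, y, z axes, in that order (R = Rz(yaw) Ry(pitch) Rx(roll)).
In Python, from plant import * gives the robot as it stands.
- The arm moves only by the tool drive_tool, never from a script. Its argument "deltas" is a list of rows, each an object of numbers: "hand": the gripper's target within -1 to 1 (shut at 1, half-way at 0, fully open at -1); "tx", "ty", "tz": the shift along the tool's x, y, z each as a share of 4 cm, from -1 to 1; "wx", "wy", "wz": the turn, a rotation vector about the tool's x, y, z each as a share of 5 degrees, from -1 to 1. In form: [{"hand": .., "tx": .., "ty": .., "tz": .., "wx": .., "wy": .., "wz": ..}, ...]. A call has 1 to 20 rows; each row shifts and turns the commanded pose from where the row before left it, along the tool's axes as they then stand; what a row does not reach is not made up. A row lasts 1/12 s, in which the tool goes at most 41.7 mm and 7.16 degrees, less where a joint would pass 70% of its speed; a pose out of reach is approached as far as the arm can. A call with a number of a shift or a turn outside -1 to 1 is refused whole. A call with a gripper value outside its range is refused whole. The fingers move at their own pace and stop on an object; the grip force is fixed at half the most. Time passes only in rows, so rows that do not move let the fingers close. It gives the time, the measured TCP pose, the force and the opening at its end, in the units of the state.
- get_obs(): the state, without advancing time (a new reading comes with each control period).
- capture(name): name is "side" or "top" or "wrist"; returns the picture (400x640x3 uint8, red, green, blue); there is no depth.
- camera_model(name): a dict with "fx", "fy", "cx", "cy" (pixels), "rvec" (rotation vector, rad) and "tvec" (3), from world to camera coordinates, as OpenCV has them. Camera axes: x right, y down, z forward; pixel columns grow to the right and rows downward; lengths in mm; the calibration is good to about 2 mm. The wrist camera is an equidistant fisheye: a pixel r from the principal point sees the ray r / f radians off the axis. A picture is of the moment at which its call begins: read the wrist's pose just before it. camera_model takes no time and is no camera call; for the wrist camera it gives the pose at the moment of the call.
- close_job(): hands the job in, once; it reports no verdict.
The state is a dict: "time": time; "joint_positions": joint angles; "dq": joint speeds; "tau": joint torques, N m; "tool_pos": TCP position; "tcp_rot": TCP orientation; "contact_force": force on the tool from outside, world axes, zero at the start; "moment": the same for the moment, N m; "grip_width": finger opening in mm.
Only numpy, scipy, OpenCV 4.12 (cv2) and the standard library are available. Lean on these libraries where they do the work, as an engineer would, in place of code of your own. Each camera call takes 0.05 s, during which the arm holds its last target.

## Working session

There is one attempt and no reset: what is moved stays moved. The work goes in short steps, Python scripts to look and compute and a tool call to move; the robot and the scene stay as the last step left them, time stands still between calls to the robot, and variables do not carry over. Pictures are saved under pics/ and viewed, and the job is handed in when it is done.

Besides the shell and the picture viewer there is one more tool, called in YAML: its name, and indented under it one key for each argument. drive_tool: Moves the arm, as the interface text tells. Its arguments: {"type":"object","properties":{"deltas":{"type":"array","items":{"type":"object","properties":{"hand":{"type":"number"},"tx":{"type":"number"},"ty":{"type":"number"},"tz":{"type":"number"},"wx":{"type":"number"},"wy":{"type":"number"},"wz":{"type":"number"}}}}},"required":["deltas"]}

```bash
ls; mkdir -p pics; python3 - <<'E'
from plant import *
import cv2
o=get_obs();print({k:o[k] for k in o})
for n in ["side","top","wrist"]:
    print(n,camera_model(n))
    im=capture(n);cv2.imwrite(f"pics/{n}0.png",im[:,:,::-1])
E
```

```text
pics
{'time': 0.0, 'joint_positions': array([ 9.60004909e-01,  3.42716011e-01,  1.52501984e+00,  2.43098367e-05,
        1.27539021e+00, -1.45978662e-01]), 'dq': array([-9.63471674e-04,  1.56715912e-04, -1.56904119e-03, -1.21749203e-03,
        8.11470657e-04, -8.16485638e-05]), 'tau': array([ 5.19880396e-04, -4.31249607e+01, -2.44216543e+01,  7.18782982e-02,
        5.59766893e-02, -1.18896996e-04]), 'tool_pos': array([235.07520983, 469.00065623, 240.04744311]), 'tcp_rot': array([-3.14134660e+00,  1.51371502e-03,  1.10597666e+00]), 'contact_force': array([-0.03622241,  1.14061541,  0.56901556]), 'moment': array([ 0.01549156, -0.02245281, -0.04578372]), 'grip_width': 91.51602865535163}
side {'fx': 518.0480055285851, 'fy': 518.0480055285851, 'cx': 326.8327057224717, 'cy': 196.8838317916523, 'rvec': array([ 2.34499012, -0.41057596,  0.18824678]), 'tvec': array([-530.9476019,  174.1891784, 1238.5509012])}
top {'fx': 406.7892287571133, 'fy': 406.7892287571133, 'cx': 324.22326801362067, 'cy': 203.30369150587296, 'rvec': array([ 2.1085092 , -2.15100056,  0.19780852]), 'tvec': array([ 27.47949727, 548.16582184, 998.02934731])}
wrist {'fx': 309.70691628693146, 'fy': 309.70691628693146, 'cx': 316.32375729831165, 'cy': 200.887981621843, 'rvec': array([-2.44556172, -1.51037507, -0.22958836]), 'tvec': array([-524.70715929,  -36.99334017,  390.54727022])}
```

View pics/side0.png

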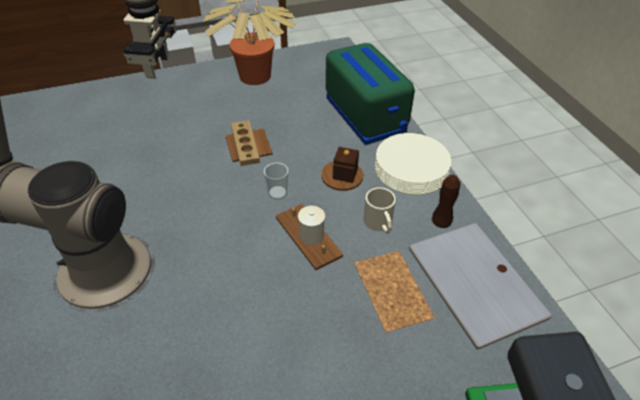

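View pics/top0.png

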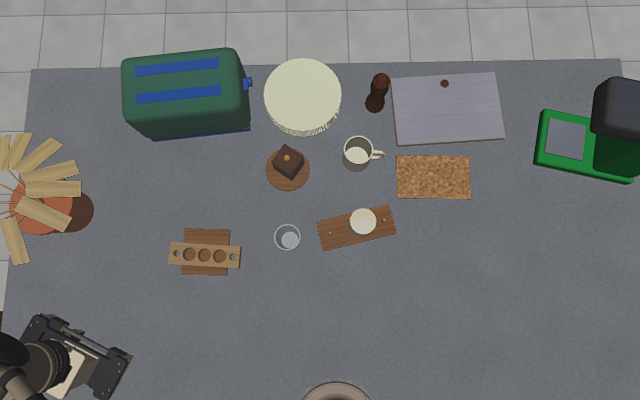

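View pics/wrist0.png

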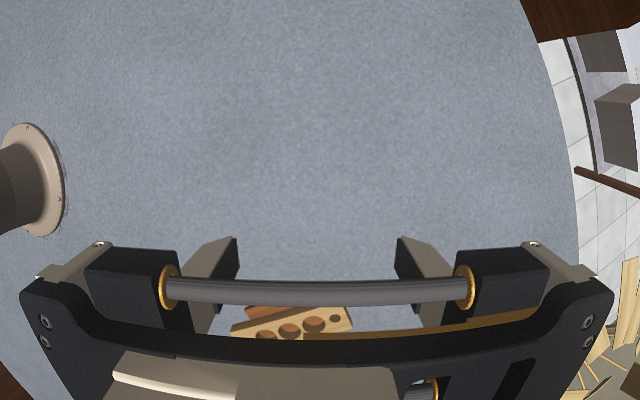

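```bash
python3 - <<'E'
import cv2
im=cv2.imread("pics/top0.png")
a=im[130:290,150:310];cv2.imwrite("pics/tA.png",cv2.resize(a,None,fx=3.7,fy=3.7,interpolation=cv2.INTER_CUBIC))
a=im[140:260,310:480];cv2.imwrite("pics/tB.png",cv2.resize(a,None,fx=4.5,fy=4.5,interpolation=cv2.INTER_CUBIC))
im=cv2.imread("pics/side0.png")
a=im[110:280,220:400];cv2.imwrite("pics/sA.png",cv2.resize(a,None,fx=3.5,fy=3.5,interpolation=cv2.INTER_CUBIC))
E
```

```text
(no output)
```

View pics/tA.png

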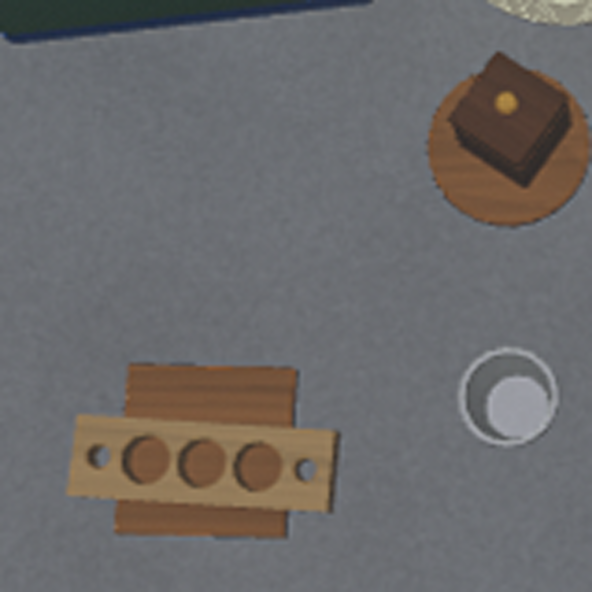

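View pics/tB.png

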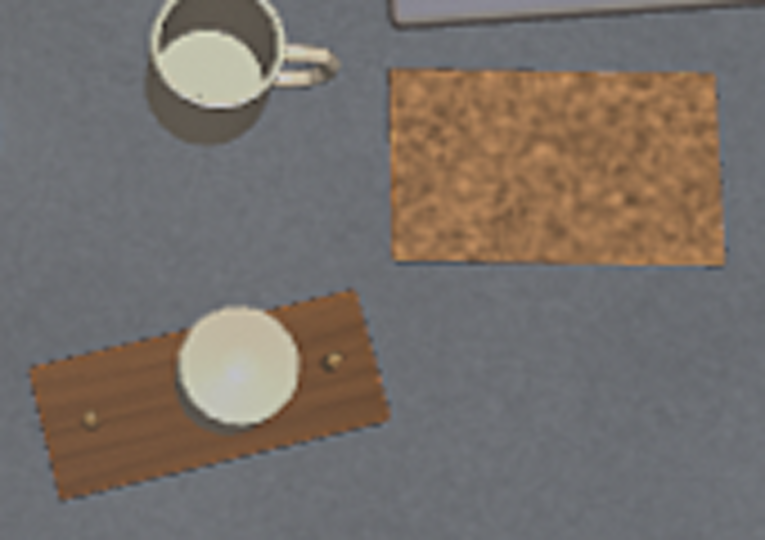

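View pics/sA.png

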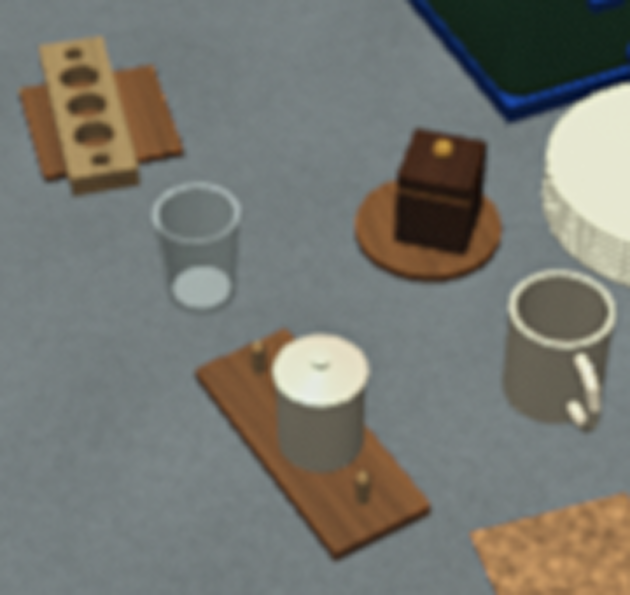

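```bash
cat > h.py <<'E'
from plant import *
import cv2,numpy as np
def ray(m,uv,fish=False):
    R,_=cv2.Rodrigues(np.array(m['rvec']));t=np.array(m['tvec'])
    x=(uv[0]-m['cx'])/m['fx'];y=(uv[1]-m['cy'])/m['fy']
    if fish:
        r=np.hypot(x,y);s=np.sin(r)/r if r>1e-9 else 1;d=np.array([x*s,y*s,np.cos(r)])
    else: d=np.array([x,y,1.])
    return -R.T@t,R.T@d
def px2w(m,uv,z,fish=False):
    c,d=ray(m,uv,fish);return (c+d*(z-c[2])/d[2])
def w2px(m,P,fish=False):
    R,_=cv2.Rodrigues(np.array(m['rvec']));p=R@np.array(P,float)+np.array(m['tvec'])
    if fish:
        rr=np.hypot(p[0],p[1]);th=np.arctan2(rr,p[2]);k=th/rr
        return np.array([m['cx']+m['fx']*p[0]*k,m['cy']+m['fy']*p[1]*k])
    return np.array([m['cx']+m['fx']*p[0]/p[2],m['cy']+m['fy']*p[1]/p[2]])
E
python3 - <<'E'
from h import *
np.set_printoptions(precision=1,suppress=True)
T=camera_model('top');S=camera_model('side')
A=lambda p:((p[0]+.5)/3.7-.5+150,(p[1]+.5)/3.7-.5+130)
B=lambda p:((p[0]+.5)/4.5-.5+310,(p[1]+.5)/4.5-.5+140)
C=lambda p:((p[0]+.5)/3.5-.5+220,(p[1]+.5)/3.5-.5+110)
def s(n,f,ps,z,m=T):
    w=np.array([px2w(m,f(p),z)[:2] for p in ps]);print(n,z,w.tolist() and w.round(1).tolist(),'mean',w.mean(0))
s('rack',A,[(77,415),(338,431),(331,513),(67,496)],30)
s('rackholes',A,[(98,455),(306,469)],30)
s('sq',A,[(128,364),(298,369),(287,538),(114,533)],10)
s('round',A,[(428,146),(590,146),(509,66),(509,227)],10)
s('caddytop',A,[(500,52),(571,104),(523,170),(451,120)],74)
s('caddyknob',A,[(506,102)],85)
s('tumbler rim',A,[(508,396)],85)
s('mat',B,[(389,69),(716,73),(724,266),(394,261)],4)
s('stand',B,[(29,367),(354,290),(390,420),(62,500)],14)
s('dowel',B,[(91,417),(335,358)],44)
s('jar',B,[(239,365)],77)
s('mug',B,[(216,50)],85)
s('S jar',C,[(320,371)],77,S)
s('S rackholes',C,[(74,54),(101,160)],30,S)
s('S dowel',C,[(259,342),(363,472)],44,S)
s('S stand',C,[(196,373),(286,331),(430,510),(336,557)],14,S)
s('S caddyknob',C,[(443,147)],84,S)
s('S caddytop',C,[(416,130),(486,143),(470,190),(398,178)],74,S)
s('S sq',C,[(22,90),(154,67),(184,154),(47,179)],10,S)
s('S round',C,[(357,222),(501,228),(430,178),(430,274)],10,S)
E
```

```text
rack 30 [[459.2, 414.4], [444.4, 232.7], [388.2, 236.6], [403.4, 418.6]] mean [423.8 325.6]
rackholes 30 [[431.1, 398.5], [418.6, 254.4]] mean [424.9 326.5]
sq 10 [[496.7, 387.2], [490.7, 265.9], [372.0, 271.1], [377.9, 392.1]] mean [434.3 329.1]
round 10 [[653.2, 174.1], [650.9, 55.4], [713.2, 114.5], [591.3, 115.0]] mean [652.2 114.8]
caddytop 74 [[702.5, 115.4], [663.9, 66.3], [617.4, 99.8], [654.0, 149.4]] mean [659.5 107.7]
caddyknob 85 [[662.9, 110.4]] mean [662.9 110.4]
tumbler rim 85 [[460.9, 109.8]] mean [460.9 109.8]
mat 4 [[688.1, -184.0], [681.7, -383.8], [561.7, -378.5], [568.6, -180.8]] mean [ 625.  -281.8]
stand 14 [[507.5, 38.8], [549.6, -154.3], [472.1, -171.6], [429.4, 21.0]] mean [489.7 -66.5]
dowel 44 [[474.1, 3.7], [505.1, -136.5]] mean [489.6 -66.4]
jar 77 [[497.7, -78.1]] mean [497.7 -78.1]
mug 85 [[676.5, -71.0]] mean [676.5 -71. ]
S jar 77 [[499.6, -65.1]] mean [499.6 -65.1]
S rackholes 30 [[431.9, 398.3], [419.6, 254.7]] mean [425.7 326.5]
S dowel 44 [[476.2, 5.0], [506.5, -135.0]] mean [491.4 -65. ]
S stand 14 [[430.1, 17.4], [506.7, 35.9], [547.5, -159.8], [472.5, -175.8]] mean [489.2 -70.6]
S caddyknob 84 [[665.7, 120.4]] mean [665.7 120.4]
S caddytop 74 [[657.6, 157.4], [704.5, 124.3], [671.4, 77.1], [623.6, 108.4]] mean [664.3 116.8]
S sq 10 [[381.4, 389.4], [498.3, 382.8], [491.0, 261.9], [375.5, 268.9]] mean [436.5 325.8]
S round 10 [[600.1, 135.6], [707.8, 90.5], [675.5, 165.8], [634.2, 60.5]] mean [654.4 113.1]
```

```bash
python3 - <<'E'
from h import *
import plant
print([n for n in dir(plant) if not n.startswith('_')])
try: print(tcp_to_tips)
except Exception as e: print(e)
np.set_printoptions(precision=1,suppress=True)
T=camera_model('top');S=camera_model('side');W=camera_model('wrist')
R,_=cv2.Rodrigues(W['rvec']);print('wristcam',-R.T@W['tvec'],R[2], 'tcp px',w2px(W,[235,469,240],True))
A=lambda p:((p[0]+.5)/3.7-.5+150,(p[1]+.5)/3.7-.5+130)
B=lambda p:((p[0]+.5)/4.5-.5+310,(p[1]+.5)/4.5-.5+140)
C=lambda p:((p[0]+.5)/3.5-.5+220,(p[1]+.5)/3.5-.5+110)
I=lambda p:p
def s(n,f,ps,z,m=T):
    w=np.array([px2w(m,f(p),z)[:2] for p in ps]);print(n,z,w.round(1).tolist(),'mean',w.mean(0))
s('caddytop',A,[(500,52),(571,104),(523,170),(451,120)],84)
s('caddyknob',A,[(506,102)],95)
s('jar',B,[(239,365)],91)
s('S jar',C,[(320,371)],91,S)
s('S caddyknob',C,[(443,147)],94,S)
s('S caddytop',C,[(416,130),(486,143),(470,190),(398,178)],84,S)
s('toaster base',I,[(152,139),(250,131)],0)
for z in(120,180,220): s('toaster top',I,[(129,128),(249,118),(240,50)],z); s('S toaster',I,[(370,98),(411,82)],z,S)
for z in(0,50,100): s('cake',I,[(303,133)],z);s('cake top',I,[(303,129),(264,95)],z);s('S cake',I,[(375,160),(403,190)],z,S)
s('pepper',I,[(375,105)],0);s('peppertop',I,[(381,80)],150);s('cutboard',I,[(390,78),(399,145)],10)
E
```

```text
['Unreachable', 'camera_model', 'capture', 'close_job', 'get_obs', 'tcp_to_tips']
14.0
wristcam [162.5 505.8 383.4] [ 0.3 -0.1 -1. ] tcp px [315.6 266.7]
caddytop 84 [[699.1, 114.4], [660.9, 65.9], [614.9, 99.0], [651.1, 148.1]] mean [656.5 106.9]
caddyknob 95 [[659.8, 109.5]] mean [659.8 109.5]
jar 91 [[495.8, -76.7]] mean [495.8 -76.7]
S jar 91 [[495.5, -77.0]] mean [495.5 -77. ]
S caddyknob 94 [[661.0, 109.9]] mean [661.  109.9]
S caddytop 84 [[653.0, 146.5], [699.5, 113.8], [666.7, 67.1], [619.4, 98.1]] mean [659.7 106.4]
toaster base 0 [[748.1, 490.0], [766.3, 218.8]] mean [757.2 354.4]
toaster top 120 [[734.8, 496.7], [755.4, 200.1], [940.7, 225.5]] mean [810.3 307.4]
S toaster 120 [[805.5, 284.4], [959.5, 320.8]] mean [882.5 302.6]
toaster top 180 [[711.5, 467.2], [730.8, 189.1], [904.5, 213.0]] mean [782.3 289.7]
S toaster 180 [[766.9, 207.5], [910.8, 241.5]] mean [838.9 224.5]
toaster top 220 [[695.9, 447.5], [714.4, 181.7], [880.4, 204.6]] mean [763.6 277.9]
S toaster 220 [[741.3, 156.2], [878.2, 188.6]] mean [809.8 172.4]
cake 0 [[757.7, 71.2]] mean [757.7  71.2]
cake top 0 [[769.4, 71.1], [872.7, 180.5]] mean [821.1 125.8]
S cake 0 [[771.4, 146.5], [794.4, 6.3]] mean [782.9  76.4]
cake 50 [[739.3, 69.1]] mean [739.3  69.1]
cake top 50 [[750.5, 68.9], [849.1, 173.2]] mean [799.8 121.1]
S cake 50 [[744.7, 96.7], [766.6, -36.6]] mean [755.7  30.1]
cake 100 [[721.0, 66.9]] mean [721.   66.9]
cake top 100 [[731.6, 66.8], [825.4, 166.0]] mean [778.5 116.4]
S cake 100 [[718.1, 46.9], [738.8, -79.5]] mean [728.5 -16.3]
pepper 0 [[836.8, -132.9]] mean [ 836.8 -132.9]
peppertop 150 [[835.8, -128.6]] mean [ 835.8 -128.6]
cutboard 10 [[912.9, -177.4], [714.4, -192.4]] mean [ 813.6 -184.9]
```

```bash
cat >> h.py <<'E'
def go(x,y,z,yaw=None):
    o=get_obs();p=o['tool_pos'];r=o['tcp_rot'];ps=r[2]
    if yaw is None: yaw=ps
    dy=(yaw-ps+np.pi)%(2*np.pi)-np.pi
    d=np.array([x,y,z])-p
    c,s=np.cos(yaw),np.sin(yaw)
    print('at',p.round(1),'rpy',r.round(4),'F',o['contact_force'].round(1),'w',round(o['grip_width'],1),'t',o['time'])
    print('wz sum(5deg)',round(-np.degrees(dy)/5,3),' t sums(40mm): tx',round((d[0]*c+d[1]*s)/40,3),'ty',round((d[0]*s-d[1]*c)/40,3),'tz',round(-d[2]/40,3))
def snap(n,f,crop=None,k=1):
    im=capture(n)[:,:,::-1]
    if crop: im=im[crop[1]:crop[3],crop[0]:crop[2]]
    if k!=1: im=cv2.resize(im,None,fx=k,fy=k,interpolation=cv2.INTER_CUBIC)
    cv2.imwrite(f"pics/{f}.png",im)
E
python3 -c "
from h import *
go(660,109.7,210,.94)"
```

```text
at [235.2 469.1 240.2] rpy [-3.1414e+00  1.1000e-03  1.1060e+00] F [ 0.4 -0.5 -0.4] w 91.9 t 0.15
wz sum(5deg) 1.902  t sums(40mm): tx -0.991 ty 13.876 tz 0.755
```

drive_tool:
  deltas:
    - {"hand": -1, "wz": 0.95}
    - {"hand": -1, "wz": 0.95}
    - {"hand": -1, "ty": 0.7}
    - {"hand": -1, "ty": 0.7}
    - {"hand": -1, "ty": 0.7}
    - {"hand": -1, "ty": 0.7}
    - {"hand": -1, "ty": 0.7}
    - {"hand": -1, "ty": 0.7}
    - {"hand": -1, "ty": 0.7}
    - {"hand": -1, "ty": 0.7}
    - {"hand": -1, "ty": 0.7}
    - {"hand": -1, "ty": 0.7}
    - {"hand": -1, "ty": 0.7}
    - {"hand": -1, "ty": 0.7}
    - {"hand": -1, "ty": 0.7}
    - {"hand": -1, "ty": 0.7}
    - {"hand": -1, "ty": 0.7}
    - {"hand": -1, "ty": 0.7}
    - {"hand": -1, "ty": 0.7}
    - {"hand": -1}

```text
invalid input
```

```bash
python3 -c "
from h import *
go(660,109.7,210,.94)
snap('wrist','w1')"
```

```text
at [235.2 469.1 240.2] rpy [-3.1414e+00  1.1000e-03  1.1060e+00] F [ 0.4 -0.5 -0.4] w 91.9 t 0.15
wz sum(5deg) 1.902  t sums(40mm): tx -0.991 ty 13.876 tz 0.755
```

View pics/w1.png

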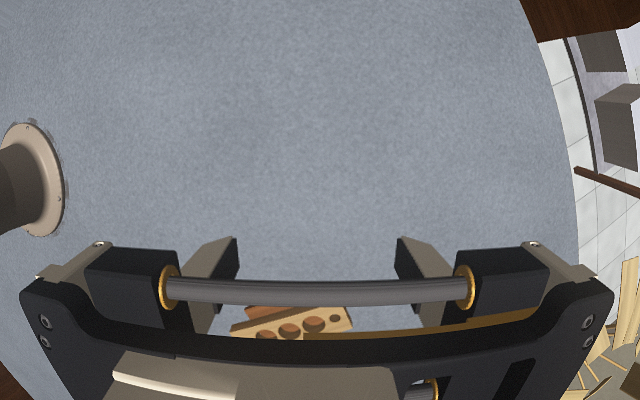

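drive_tool:
  deltas:
    - {"hand": -1, "tx": 0, "ty": 0, "tz": 0, "wx": 0, "wy": 0, "wz": 0.95}
    - {"hand": -1, "tx": 0, "ty": 0, "tz": 0, "wx": 0, "wy": 0, "wz": 0.95}
    - {"hand": -1, "tx": -0.05, "ty": 0.4, "tz": 0, "wx": 0, "wy": 0, "wz": 0}
    - {"hand": -1, "tx": -0.05, "ty": 0.7, "tz": 0, "wx": 0, "wy": 0, "wz": 0}
    - {"hand": -1, "tx": -0.05, "ty": 0.8, "tz": 0, "wx": 0, "wy": 0, "wz": 0}
    - {"hand": -1, "tx": -0.05, "ty": 0.8, "tz": 0, "wx": 0, "wy": 0, "wz": 0}
    - {"hand": -1, "tx": -0.05, "ty": 0.8, "tz": 0, "wx": 0, "wy": 0, "wz": 0}
    - {"hand": -1, "tx": -0.05, "ty": 0.8, "tz": 0, "wx": 0, "wy": 0, "wz": 0}
    - {"hand": -1, "tx": -0.05, "ty": 0.8, "tz": 0, "wx": 0, "wy": 0, "wz": 0}
    - {"hand": -1, "tx": -0.05, "ty": 0.8, "tz": 0, "wx": 0, "wy": 0, "wz": 0}
    - {"hand": -1, "tx": -0.05, "ty": 0.8, "tz": 0, "wx": 0, "wy": 0, "wz": 0}
    - {"hand": -1, "tx": -0.05, "ty": 0.8, "tz": 0, "wx": 0, "wy": 0, "wz": 0}
    - {"hand": -1, "tx": -0.05, "ty": 0.8, "tz": 0, "wx": 0, "wy": 0, "wz": 0}
    - {"hand": -1, "tx": -0.05, "ty": 0.8, "tz": 0, "wx": 0, "wy": 0, "wz": 0}
    - {"hand": -1, "tx": -0.05, "ty": 0.8, "tz": 0, "wx": 0, "wy": 0, "wz": 0}
    - {"hand": -1, "tx": -0.05, "ty": 0.8, "tz": 0, "wx": 0, "wy": 0, "wz": 0}
    - {"hand": -1, "tx": -0.05, "ty": 0.8, "tz": 0, "wx": 0, "wy": 0, "wz": 0}
    - {"hand": -1, "tx": -0.05, "ty": 0.7, "tz": 0, "wx": 0, "wy": 0, "wz": 0}
    - {"hand": -1, "tx": -0.05, "ty": 0.5, "tz": 0, "wx": 0, "wy": 0, "wz": 0}
    - {"hand": -1, "tx": 0, "ty": 0.2, "tz": 0, "wx": 0, "wy": 0, "wz": 0}

```text
time: 1.87
tool_pos: [633.6, 135.1, 239.8]
tcp_rot: [3.142, 0.001, 0.938]
contact_force: [-0.1, 0.3, -0.2]
grip_width: 92.0
```

```bash
python3 -c "
from h import *
go(660,109.7,210,.94)
snap('wrist','w2')"
```

```text
at [633.6 135.1 239.8] rpy [3.1415e+00 8.0000e-04 9.3750e-01] F [-0.1  0.3 -0.2] w 92.0 t 1.8667
wz sum(5deg) -0.028  t sums(40mm): tx -0.124 ty 0.907 tz 0.746
```

View pics/w2.png

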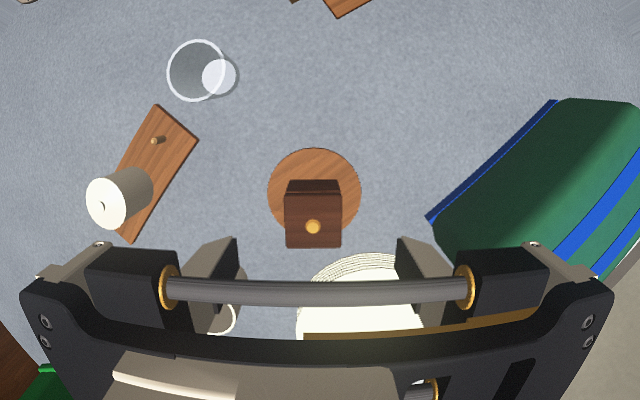

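```bash
python3 -c "
from h import *
W=camera_model('wrist')
for n,p,z in [('knob',(313,226),95),('c1',(286,191),84),('c2',(340,191),84),('c3',(341,248),84),('c4',(286,248),84),('rbL',(267,190),10),('rbR',(361,190),10),('rbTop',(314,148),10),('toastcorner',(428,221),0),('tc2',(556,100),0)]: print(n,px2w(W,p,z,True).round(1))
snap('wrist','w2c',(240,140,400,270),5)
"
```

```text
knob [660.  112.1  95. ]
c1 [617.1 109.9  84. ]
c2 [649.2 153.7  84. ]
c3 [701.9 118.4  84. ]
c4 [667.   70.7  84. ]
rbL [613.8  73.1  10. ]
rbR [683.8 168.4  10. ]
rbTop [606.5 152.   10. ]
toastcorner [779.8 220.3   0. ]
tc2 [750.3 500.3   0. ]
```

View pics/w2c.png

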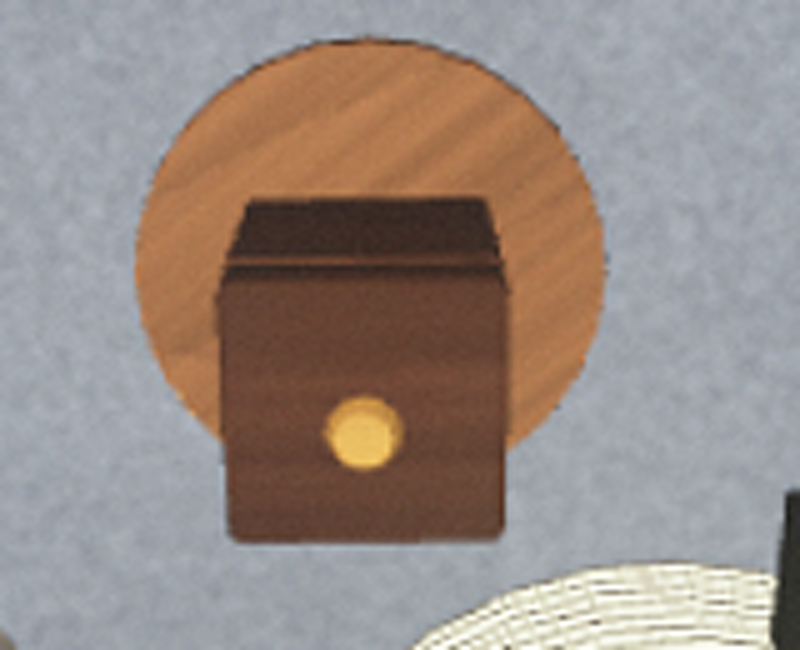

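```bash
python3 -c "
from h import *
go(660,111,52,.938)"
```

```text
at [632.4 136.8 239.9] rpy [-3.1407e+00  5.0000e-04  9.3840e-01] F [ 0.1  0.7 -0.1] w 91.7 t 1.9667
wz sum(5deg) 0.005  t sums(40mm): tx -0.112 ty 0.937 tz 4.698
```

drive_tool:
  deltas:
    - {"hand": -1, "tx": -0.06, "ty": 0.47, "tz": 0, "wx": 0, "wy": 0, "wz": 0}
    - {"hand": -1, "tx": -0.05, "ty": 0.47, "tz": 0, "wx": 0, "wy": 0, "wz": 0}
    - {"hand": -1, "tx": 0, "ty": 0, "tz": 0.5, "wx": 0, "wy": 0, "wz": 0}
    - {"hand": -1, "tx": 0, "ty": 0, "tz": 0.7, "wx": 0, "wy": 0, "wz": 0}
    - {"hand": -1, "tx": 0, "ty": 0, "tz": 0.7, "wx": 0, "wy": 0, "wz": 0}
    - {"hand": -1, "tx": 0, "ty": 0, "tz": 0.6, "wx": 0, "wy": 0, "wz": 0}
    - {"hand": -1, "tx": 0, "ty": 0, "tz": 0, "wx": 0, "wy": 0, "wz": 0}

```text
time: 2.55
tool_pos: [655.8, 113.3, 135.3]
tcp_rot: [-3.133, 0.006, 0.942]
contact_force: [-0.3, -0.1, 0.7]
grip_width: 91.9
```

```bash
python3 -c "
from h import *
go(660,111,52,.938)
snap('wrist','w3')"
```

```text
at [655.8 113.3 135.3] rpy [-3.1332  0.0062  0.9418] F [-0.3 -0.1  0.7] w 91.9 t 2.55
wz sum(5deg) 0.043  t sums(40mm): tx 0.015 ty 0.12 tz 2.083
```

View pics/w3.png

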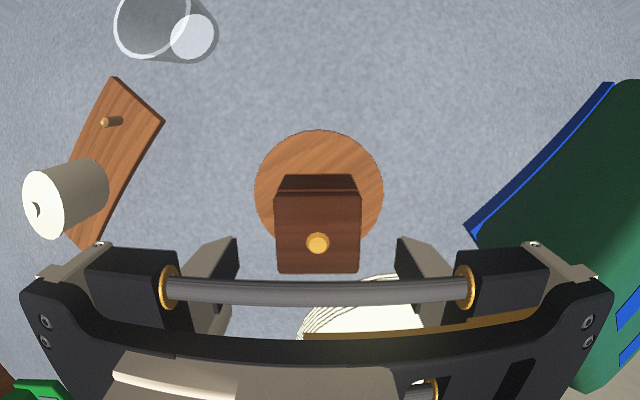

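drive_tool:
  deltas:
    - {"hand": -1, "tx": 0.01, "ty": 0.1, "tz": 0.5, "wx": 0, "wy": 0, "wz": 0}
    - {"hand": -1, "tx": 0, "ty": 0, "tz": 0.5, "wx": 0, "wy": 0, "wz": 0}
    - {"hand": -1, "tx": 0, "ty": 0, "tz": 0.5, "wx": 0, "wy": 0, "wz": 0}
    - {"hand": -1, "tx": 0, "ty": 0, "tz": 0.4, "wx": 0, "wy": 0, "wz": 0}
    - {"hand": -1, "tx": 0, "ty": 0, "tz": 0.15, "wx": 0, "wy": 0, "wz": 0}
    - {"hand": -1, "tx": 0, "ty": 0, "tz": 0, "wx": 0, "wy": 0, "wz": 0}
    - {"hand": -1, "tx": 0, "ty": 0, "tz": 0, "wx": 0, "wy": 0, "wz": 0}
    - {"hand": -1, "tx": 0, "ty": 0, "tz": 0, "wx": 0, "wy": 0, "wz": 0}

```text
time: 3.27
tool_pos: [664.4, 110.2, 61.0]
tcp_rot: [3.139, -0.002, 0.94]
contact_force: [-0.2, 0.1, -0.6]
grip_width: 92.0
```

```bash
python3 -c "
from h import *
go(660,111,52,.938)
snap('wrist','w4')"
```

```text
at [664.4 110.2  61. ] rpy [ 3.139e+00 -2.300e-03  9.405e-01] F [-0.2  0.1 -0.6] w 92.0 t 3.2667
wz sum(5deg) 0.028  t sums(40mm): tx -0.05 ty -0.1 tz 0.225
```

View pics/w4.png

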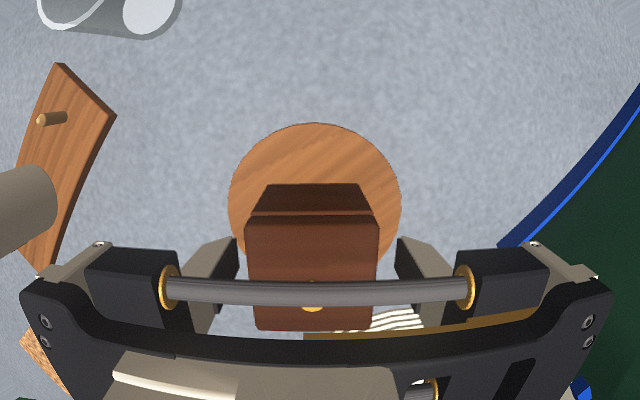

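drive_tool:
  deltas:
    - {"hand": -1, "tx": -0.05, "ty": -0.08, "tz": 0.2, "wx": 0, "wy": 0, "wz": 0}
    - {"hand": -1, "tx": 0, "ty": 0, "tz": 0, "wx": 0, "wy": 0, "wz": 0}
    - {"hand": -1, "tx": 0, "ty": 0, "tz": 0, "wx": 0, "wy": 0, "wz": 0}
    - {"hand": -1, "tx": 0, "ty": 0, "tz": 0, "wx": 0, "wy": 0, "wz": 0}
    - {"hand": -1, "tx": 0, "ty": 0, "tz": 0, "wx": 0, "wy": 0, "wz": 0}

```text
time: 3.73
tool_pos: [659.6, 110.1, 50.9]
tcp_rot: [3.141, -0.0, 0.94]
contact_force: [0.1, 0.1, -0.1]
grip_width: 91.8
```

drive_tool:
  deltas:
    - {"hand": 1, "tx": 0, "ty": 0, "tz": 0, "wx": 0, "wy": 0, "wz": 0}
    - {"hand": 1, "tx": 0, "ty": 0, "tz": 0, "wx": 0, "wy": 0, "wz": 0}
    - {"hand": 1, "tx": 0, "ty": 0, "tz": 0, "wx": 0, "wy": 0, "wz": 0}
    - {"hand": 1, "tx": 0, "ty": 0, "tz": 0, "wx": 0, "wy": 0, "wz": 0}
    - {"hand": 1, "tx": 0, "ty": 0, "tz": 0, "wx": 0, "wy": 0, "wz": 0}
    - {"hand": 1, "tx": 0, "ty": 0, "tz": 0, "wx": 0, "wy": 0, "wz": 0}
    - {"hand": 1, "tx": 0, "ty": 0, "tz": 0, "wx": 0, "wy": 0, "wz": 0}
    - {"hand": 1, "tx": 0, "ty": 0, "tz": 0, "wx": 0, "wy": 0, "wz": 0}

```text
time: 4.4
tool_pos: [659.6, 110.2, 50.8]
tcp_rot: [3.141, -0.0, 0.94]
contact_force: [0.4, 0.9, -0.1]
grip_width: 59.9
```

```bash
python3 -c "
from h import *
go(625,-281,230,1.5)
snap('side','s1',(300,90,440,220),5)"
```

```text
at [659.6 110.2  50.8] rpy [ 3.1414e+00 -3.0000e-04  9.4020e-01] F [ 0.4  0.9 -0.1] w 59.9 t 4.4
wz sum(5deg) -6.414  t sums(40mm): tx -9.818 ty -0.172 tz -4.48
```

View pics/s1.png

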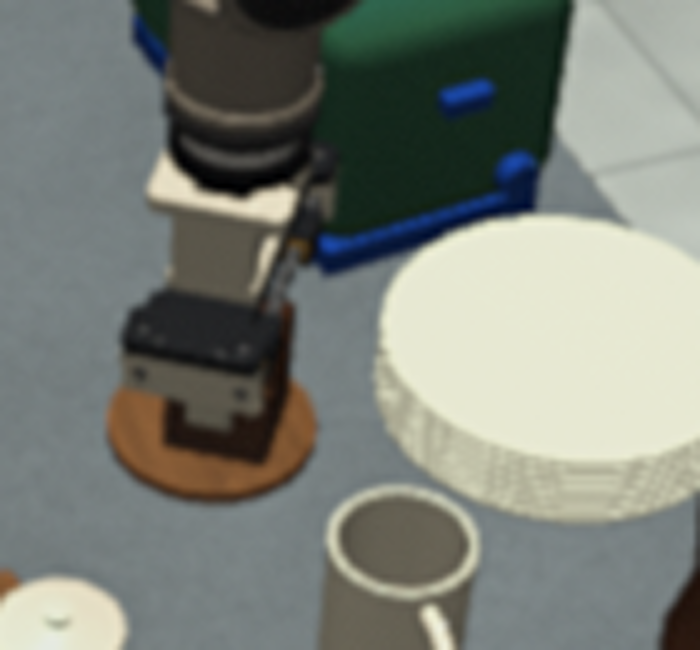

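drive_tool:
  deltas:
    - {"hand": 1, "tx": 0, "ty": 0, "tz": -0.1, "wx": 0, "wy": 0, "wz": 0}
    - {"hand": 1, "tx": 0, "ty": 0, "tz": -0.3, "wx": 0, "wy": 0, "wz": 0}
    - {"hand": 1, "tx": 0, "ty": 0, "tz": -0.5, "wx": 0, "wy": 0, "wz": 0}
    - {"hand": 1, "tx": 0, "ty": 0, "tz": -0.5, "wx": 0, "wy": 0, "wz": 0}
    - {"hand": 1, "tx": 0, "ty": 0, "tz": -0.5, "wx": 0, "wy": 0, "wz": 0}
    - {"hand": 1, "tx": 0, "ty": 0, "tz": -0.5, "wx": 0, "wy": 0, "wz": 0}
    - {"hand": 1, "tx": 0, "ty": 0, "tz": -0.3, "wx": 0, "wy": 0, "wz": 0}
    - {"hand": 1, "tx": 0, "ty": 0, "tz": -0.1, "wx": 0, "wy": 0, "wz": 0}
    - {"hand": 1, "tx": 0, "ty": 0, "tz": 0, "wx": 0, "wy": 0, "wz": 0}

```text
time: 5.2
tool_pos: [659.9, 110.1, 164.5]
tcp_rot: [3.14, -0.002, 0.94]
contact_force: [0.5, -0.9, -3.5]
grip_width: 60.0
```

drive_tool:
  deltas:
    - {"hand": 1, "tx": -0.15, "ty": 0.09, "tz": 0, "wx": 0, "wy": 0, "wz": 0}
    - {"hand": 1, "tx": -0.35, "ty": 0.21, "tz": 0, "wx": 0, "wy": 0, "wz": 0}
    - {"hand": 1, "tx": -0.55, "ty": 0.33, "tz": 0, "wx": 0, "wy": 0, "wz": 0}
    - {"hand": 1, "tx": -0.55, "ty": 0.33, "tz": 0, "wx": 0, "wy": 0, "wz": 0}
    - {"hand": 1, "tx": -0.55, "ty": 0.33, "tz": 0, "wx": 0, "wy": 0, "wz": 0}
    - {"hand": 1, "tx": -0.55, "ty": 0.33, "tz": 0, "wx": 0, "wy": 0, "wz": 0}
    - {"hand": 1, "tx": -0.55, "ty": 0.33, "tz": 0, "wx": 0, "wy": 0, "wz": 0}
    - {"hand": 1, "tx": -0.55, "ty": 0.33, "tz": 0, "wx": 0, "wy": 0, "wz": 0}
    - {"hand": 1, "tx": -0.55, "ty": 0.33, "tz": 0, "wx": 0, "wy": 0, "wz": 0}
    - {"hand": 1, "tx": -0.55, "ty": 0.33, "tz": 0, "wx": 0, "wy": 0, "wz": 0}
    - {"hand": 1, "tx": -0.55, "ty": 0.33, "tz": 0, "wx": 0, "wy": 0, "wz": 0}
    - {"hand": 1, "tx": -0.55, "ty": 0.33, "tz": 0, "wx": 0, "wy": 0, "wz": 0}
    - {"hand": 1, "tx": -0.55, "ty": 0.33, "tz": 0, "wx": 0, "wy": 0, "wz": 0}
    - {"hand": 1, "tx": -0.55, "ty": 0.33, "tz": 0, "wx": 0, "wy": 0, "wz": 0}
    - {"hand": 1, "tx": -0.55, "ty": 0.33, "tz": 0, "wx": 0, "wy": 0, "wz": 0}
    - {"hand": 1, "tx": -0.45, "ty": 0.28, "tz": 0, "wx": 0, "wy": 0, "wz": 0}
    - {"hand": 1, "tx": -0.3, "ty": 0.2, "tz": 0, "wx": 0, "wy": 0, "wz": 0}
    - {"hand": 1, "tx": 0, "ty": 0, "tz": 0, "wx": 0, "wy": 0, "wz": 0}
    - {"hand": 1, "tx": 0, "ty": 0, "tz": 0, "wx": 0, "wy": 0, "wz": 0}
    - {"hand": 1, "tx": 0, "ty": 0, "tz": 0, "wx": 0, "wy": 0, "wz": 0}

```text
time: 6.87
tool_pos: [624.8, -280.2, 162.1]
tcp_rot: [-3.14, -0.0, 0.94]
contact_force: [-1.2, -0.3, -3.5]
grip_width: 59.8
```

```bash
python3 -c "
from h import *
go(625,-281,46,.94)
snap('wrist','w5')"
```

```text
at [ 624.8 -280.2  162.1] rpy [-3.140e+00 -4.000e-04  9.402e-01] F [-1.2 -0.3 -3.5] w 59.8 t 6.8667
wz sum(5deg) 0.003  t sums(40mm): tx -0.014 ty 0.015 tz 2.901
```

View pics/w5.png

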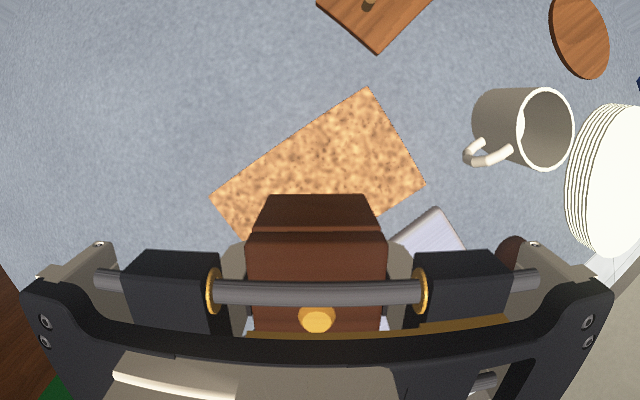

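drive_tool:
  deltas:
    - {"hand": 1, "tx": 0, "ty": 0, "tz": 0.2, "wx": 0, "wy": 0, "wz": 0}
    - {"hand": 1, "tx": 0, "ty": 0, "tz": 0.5, "wx": 0, "wy": 0, "wz": 0}
    - {"hand": 1, "tx": 0, "ty": 0, "tz": 0.6, "wx": 0, "wy": 0, "wz": 0}
    - {"hand": 1, "tx": 0, "ty": 0, "tz": 0.6, "wx": 0, "wy": 0, "wz": 0}
    - {"hand": 1, "tx": 0, "ty": 0, "tz": 0.5, "wx": 0, "wy": 0, "wz": 0}
    - {"hand": 1, "tx": 0, "ty": 0, "tz": 0.3, "wx": 0, "wy": 0, "wz": 0}
    - {"hand": 1, "tx": 0, "ty": 0, "tz": 0.1, "wx": 0, "wy": 0, "wz": 0}
    - {"hand": 1, "tx": 0, "ty": 0, "tz": 0, "wx": 0, "wy": 0, "wz": 0}
    - {"hand": 1, "tx": 0, "ty": 0, "tz": 0, "wx": 0, "wy": 0, "wz": 0}
    - {"hand": 1, "tx": 0, "ty": 0, "tz": 0, "wx": 0, "wy": 0, "wz": 0}

```text
time: 7.75
tool_pos: [626.2, -281.2, 52.4]
tcp_rot: [3.139, -0.0, 0.94]
contact_force: [0.1, 0.2, -3.4]
grip_width: 60.3
```

drive_tool:
  deltas:
    - {"hand": 1, "tx": 0, "ty": 0, "tz": 0.05, "wx": 0, "wy": 0, "wz": 0}
    - {"hand": 1, "tx": 0, "ty": 0, "tz": 0.05, "wx": 0, "wy": 0, "wz": 0}
    - {"hand": 1, "tx": 0, "ty": 0, "tz": 0.02, "wx": 0, "wy": 0, "wz": 0}
    - {"hand": 1, "tx": 0, "ty": 0, "tz": 0, "wx": 0, "wy": 0, "wz": 0}
    - {"hand": 1, "tx": 0, "ty": 0, "tz": 0, "wx": 0, "wy": 0, "wz": 0}
    - {"hand": 1, "tx": 0, "ty": 0, "tz": 0, "wx": 0, "wy": 0, "wz": 0}

```text
time: 8.25
tool_pos: [625.2, -280.9, 46.0]
tcp_rot: [3.141, -0.0, 0.94]
contact_force: [-0.6, -0.4, -4.1]
grip_width: 60.0
```

drive_tool:
  deltas:
    - {"hand": 1, "tx": 0, "ty": 0, "tz": 0.02, "wx": 0, "wy": 0, "wz": 0}
    - {"hand": 1, "tx": 0, "ty": 0, "tz": 0, "wx": 0, "wy": 0, "wz": 0}
    - {"hand": 1, "tx": 0, "ty": 0, "tz": 0.015, "wx": 0, "wy": 0, "wz": 0}
    - {"hand": 1, "tx": 0, "ty": 0, "tz": 0, "wx": 0, "wy": 0, "wz": 0}
    - {"hand": 1, "tx": 0, "ty": 0, "tz": 0, "wx": 0, "wy": 0, "wz": 0}
    - {"hand": 1, "tx": 0, "ty": 0, "tz": 0, "wx": 0, "wy": 0, "wz": 0}

```text
time: 8.75
tool_pos: [625.3, -280.8, 44.8]
tcp_rot: [3.141, -0.0, 0.94]
contact_force: [-1.3, 0.5, -1.2]
grip_width: 59.9
```

drive_tool:
  deltas:
    - {"hand": -1, "tx": 0, "ty": 0, "tz": 0, "wx": 0, "wy": 0, "wz": 0}
    - {"hand": -1, "tx": 0, "ty": 0, "tz": 0, "wx": 0, "wy": 0, "wz": 0}
    - {"hand": -1, "tx": 0, "ty": 0, "tz": 0, "wx": 0, "wy": 0, "wz": 0}
    - {"hand": -1, "tx": 0, "ty": 0, "tz": 0, "wx": 0, "wy": 0, "wz": 0}
    - {"hand": -1, "tx": 0, "ty": 0, "tz": 0, "wx": 0, "wy": 0, "wz": 0}
    - {"hand": -1, "tx": 0, "ty": 0, "tz": 0, "wx": 0, "wy": 0, "wz": 0}
    - {"hand": -1, "tx": 0, "ty": 0, "tz": -0.2, "wx": 0, "wy": 0, "wz": 0}
    - {"hand": -1, "tx": 0, "ty": 0, "tz": -0.5, "wx": 0, "wy": 0, "wz": 0}
    - {"hand": -1, "tx": 0, "ty": 0, "tz": -0.7, "wx": 0, "wy": 0, "wz": 0}
    - {"hand": -1, "tx": 0, "ty": 0, "tz": -0.7, "wx": 0, "wy": 0, "wz": 0}
    - {"hand": -1, "tx": 0, "ty": 0, "tz": -0.7, "wx": 0, "wy": 0, "wz": 0.8}
    - {"hand": -1, "tx": 0, "ty": 0, "tz": -0.7, "wx": 0, "wy": 0, "wz": 1}
    - {"hand": -1, "tx": 0, "ty": 0, "tz": -0.6, "wx": 0, "wy": 0, "wz": 1}
    - {"hand": -1, "tx": 0, "ty": 0, "tz": -0.2, "wx": 0, "wy": 0, "wz": 1}
    - {"hand": -1, "tx": 0, "ty": 0, "tz": 0, "wx": 0, "wy": 0, "wz": 1}
    - {"hand": -1, "tx": 0, "ty": 0, "tz": 0, "wx": 0, "wy": 0, "wz": 1}
    - {"hand": -1, "tx": 0, "ty": 0, "tz": 0, "wx": 0, "wy": 0, "wz": 1}
    - {"hand": -1, "tx": 0, "ty": 0, "tz": 0, "wx": 0, "wy": 0, "wz": 1}
    - {"hand": -1, "tx": 0, "ty": 0, "tz": 0, "wx": 0, "wy": 0, "wz": 0.5}
    - {"hand": -1, "tx": 0, "ty": 0, "tz": 0, "wx": 0, "wy": 0, "wz": 0}

```text
time: 10.42
tool_pos: [625.2, -280.8, 217.2]
tcp_rot: [3.141, -0.001, 0.214]
contact_force: [0.1, -1.0, 0.0]
grip_width: 91.8
```

```bash
python3 -c "
from h import *
go(495.6,-76.8,210,.216)
snap('wrist','w6')"
```

```text
at [ 625.2 -280.8  217.2] rpy [ 3.1412e+00 -5.0000e-04  2.1440e-01] F [ 0.1 -1.   0. ] w 91.8 t 10.4167
wz sum(5deg) -0.019  t sums(40mm): tx -2.071 ty -5.676 tz 0.18
```

View pics/w6.png

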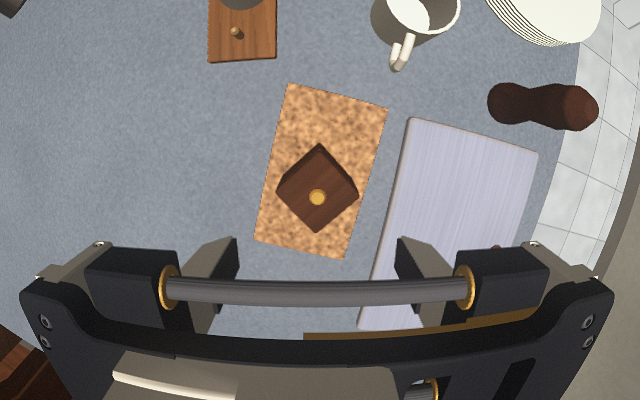

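drive_tool:
  deltas:
    - {"hand": -1, "tx": -0.1, "ty": -0.3, "tz": 0, "wx": 0, "wy": 0, "wz": 0}
    - {"hand": -1, "tx": -0.2, "ty": -0.55, "tz": 0, "wx": 0, "wy": 0, "wz": 0}
    - {"hand": -1, "tx": -0.25, "ty": -0.7, "tz": 0, "wx": 0, "wy": 0, "wz": 0}
    - {"hand": -1, "tx": -0.25, "ty": -0.7, "tz": 0, "wx": 0, "wy": 0, "wz": 0}
    - {"hand": -1, "tx": -0.25, "ty": -0.7, "tz": 0, "wx": 0, "wy": 0, "wz": 0}
    - {"hand": -1, "tx": -0.25, "ty": -0.7, "tz": 0, "wx": 0, "wy": 0, "wz": 0}
    - {"hand": -1, "tx": -0.25, "ty": -0.7, "tz": 0, "wx": 0, "wy": 0, "wz": 0}
    - {"hand": -1, "tx": -0.25, "ty": -0.65, "tz": 0, "wx": 0, "wy": 0, "wz": 0}
    - {"hand": -1, "tx": -0.2, "ty": -0.5, "tz": 0, "wx": 0, "wy": 0, "wz": 0}
    - {"hand": -1, "tx": -0.07, "ty": -0.18, "tz": 0, "wx": 0, "wy": 0, "wz": 0}
    - {"hand": -1, "tx": 0, "ty": 0, "tz": 0, "wx": 0, "wy": 0, "wz": 0}
    - {"hand": -1, "tx": 0, "ty": 0, "tz": 0, "wx": 0, "wy": 0, "wz": 0}
    - {"hand": -1, "tx": 0, "ty": 0, "tz": 0, "wx": 0, "wy": 0, "wz": 0}

```text
time: 11.55
tool_pos: [496.5, -77.6, 216.7]
tcp_rot: [3.141, -0.001, 0.216]
contact_force: [-0.2, -0.7, -1.1]
grip_width: 91.9
```

```bash
python3 -c "
from h import *
go(495.6,-76.8,60,.216)
snap('wrist','w7',(160,100,480,300),2.5)"
```

```text
at [496.5 -77.6 216.7] rpy [ 3.1408e+00 -9.0000e-04  2.1580e-01] F [-0.2 -0.7 -1.1] w 91.9 t 11.55
wz sum(5deg) -0.002  t sums(40mm): tx -0.017 ty -0.024 tz 3.918
```

View pics/w7.png

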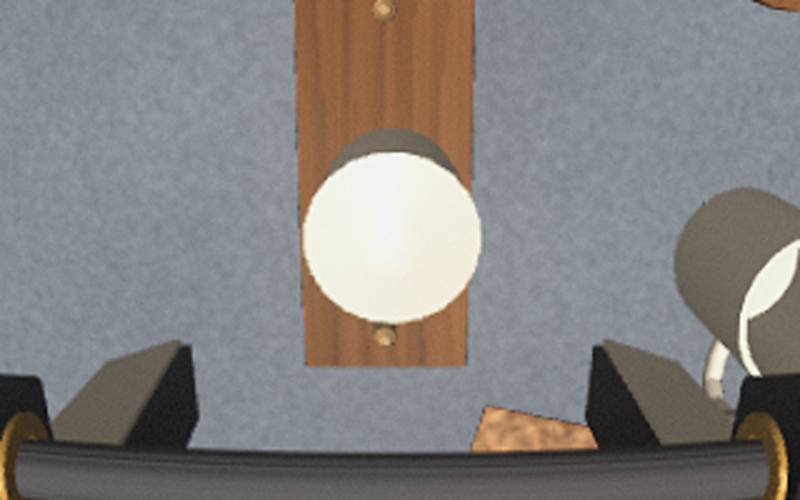

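```bash
python3 -c "
from h import *
W=camera_model('wrist')
f=lambda p:((p[0]+.5)/2.5-.5+160,(p[1]+.5)/2.5-.5+100)
for n,p,z in [('lid',(393,238),91),('lidL',(304,238),91),('lidR',(482,238),91),('d1',(384,8),44),('d2',(386,333),44),('bl',(305,366),14),('br',(467,366),14)]: print(n,px2w(W,f(p),z,True).round(1))
"
```

```text
lid [496.3 -74.6  91. ]
lidL [464.7 -81.4  91. ]
lidR [527.8 -67.6  91. ]
d1 [475.2   5.3  44. ]
d2 [ 505.7 -131.4   44. ]
bl [ 472.8 -170.3   14. ]
br [ 551.3 -153.1   14. ]
```

drive_tool:
  deltas:
    - {"hand": -1, "tx": 0, "ty": -0.04, "tz": 0.3, "wx": 0, "wy": 0, "wz": 0}
    - {"hand": -1, "tx": 0, "ty": 0, "tz": 0.6, "wx": 0, "wy": 0, "wz": 0}
    - {"hand": -1, "tx": 0, "ty": 0, "tz": 0.7, "wx": 0, "wy": 0, "wz": 0}
    - {"hand": -1, "tx": 0, "ty": 0, "tz": 0.6, "wx": 0, "wy": 0, "wz": 0}
    - {"hand": -1, "tx": 0, "ty": 0, "tz": 0.5, "wx": 0, "wy": 0, "wz": 0}
    - {"hand": -1, "tx": 0, "ty": 0, "tz": 0.5, "wx": 0, "wy": 0, "wz": 0}
    - {"hand": -1, "tx": 0, "ty": 0, "tz": 0.4, "wx": 0, "wy": 0, "wz": 0}
    - {"hand": -1, "tx": 0, "ty": 0, "tz": 0.2, "wx": 0, "wy": 0, "wz": 0}
    - {"hand": -1, "tx": 0, "ty": 0, "tz": 0.05, "wx": 0, "wy": 0, "wz": 0}
    - {"hand": -1, "tx": 0, "ty": 0, "tz": 0, "wx": 0, "wy": 0, "wz": 0}
    - {"hand": -1, "tx": 0, "ty": 0, "tz": 0, "wx": 0, "wy": 0, "wz": 0}
    - {"hand": -1, "tx": 0, "ty": 0, "tz": 0, "wx": 0, "wy": 0, "wz": 0}

```text
time: 12.6
tool_pos: [496.1, -75.4, 63.5]
tcp_rot: [3.141, -0.002, 0.216]
contact_force: [0.0, -1.2, 1.0]
grip_width: 91.4
```

```bash
python3 -c "
from h import *
go(496,-76,59,.216)
snap('wrist','w8')
snap('side','s8',(240,120,400,250),5)"
```

```text
at [496.1 -75.4  63.5] rpy [ 3.1407e+00 -1.8000e-03  2.1580e-01] F [ 0.  -1.2  1. ] w 91.4 t 12.6
wz sum(5deg) -0.003  t sums(40mm): tx -0.005 ty 0.015 tz 0.112
```

View pics/w8.png

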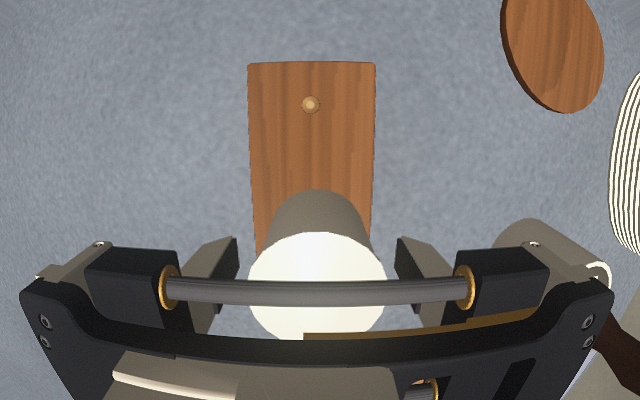

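View pics/s8.png

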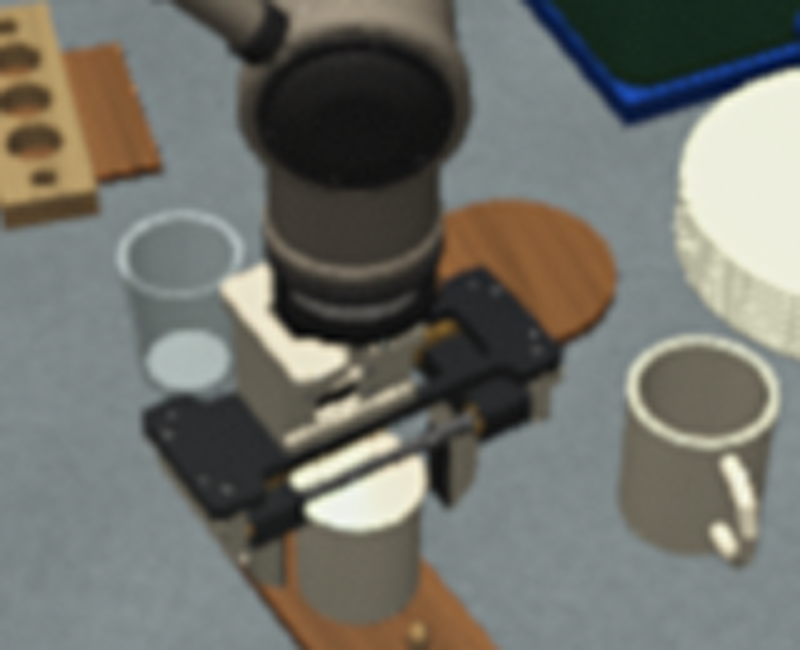

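drive_tool:
  deltas:
    - {"hand": -1, "tx": 0, "ty": 0, "tz": 0.1, "wx": 0, "wy": 0, "wz": 0}
    - {"hand": -1, "tx": 0, "ty": 0, "tz": 0, "wx": 0, "wy": 0, "wz": 0}
    - {"hand": -1, "tx": 0, "ty": 0, "tz": 0, "wx": 0, "wy": 0, "wz": 0}
    - {"hand": 1, "tx": 0, "ty": 0, "tz": 0, "wx": 0, "wy": 0, "wz": 0}
    - {"hand": 1, "tx": 0, "ty": 0, "tz": 0, "wx": 0, "wy": 0, "wz": 0}
    - {"hand": 1, "tx": 0, "ty": 0, "tz": 0, "wx": 0, "wy": 0, "wz": 0}
    - {"hand": 1, "tx": 0, "ty": 0, "tz": 0, "wx": 0, "wy": 0, "wz": 0}
    - {"hand": 1, "tx": 0, "ty": 0, "tz": 0, "wx": 0, "wy": 0, "wz": 0}
    - {"hand": 1, "tx": 0, "ty": 0, "tz": 0, "wx": 0, "wy": 0, "wz": 0}
    - {"hand": 1, "tx": 0, "ty": 0, "tz": 0, "wx": 0, "wy": 0, "wz": 0}
    - {"hand": 1, "tx": 0, "ty": 0, "tz": 0, "wx": 0, "wy": 0, "wz": 0}

```text
time: 13.62
tool_pos: [495.5, -75.1, 58.6]
tcp_rot: [3.141, -0.0, 0.216]
contact_force: [1.0, 0.4, 0.4]
grip_width: 63.1
```

drive_tool:
  deltas:
    - {"hand": 1, "tx": 0, "ty": 0, "tz": -0.1, "wx": 0, "wy": 0, "wz": 0}
    - {"hand": 1, "tx": 0, "ty": 0, "tz": -0.3, "wx": 0, "wy": 0, "wz": 0}
    - {"hand": 1, "tx": 0, "ty": 0, "tz": -0.5, "wx": 0, "wy": 0, "wz": 0}
    - {"hand": 1, "tx": 0, "ty": 0, "tz": -0.6, "wx": 0, "wy": 0, "wz": 0}
    - {"hand": 1, "tx": 0, "ty": 0, "tz": -0.6, "wx": 0, "wy": 0, "wz": 0}
    - {"hand": 1, "tx": 0, "ty": 0, "tz": -0.5, "wx": 0, "wy": 0, "wz": 0}
    - {"hand": 1, "tx": 0.1, "ty": -0.04, "tz": -0.3, "wx": 0, "wy": 0, "wz": 0}
    - {"hand": 1, "tx": 0.3, "ty": -0.13, "tz": -0.1, "wx": 0, "wy": 0, "wz": 0}
    - {"hand": 1, "tx": 0.5, "ty": -0.21, "tz": 0, "wx": 0, "wy": 0, "wz": 0}
    - {"hand": 1, "tx": 0.5, "ty": -0.21, "tz": 0, "wx": 0, "wy": 0, "wz": 0}
    - {"hand": 1, "tx": 0.5, "ty": -0.21, "tz": 0, "wx": 0, "wy": 0, "wz": 0}
    - {"hand": 1, "tx": 0.5, "ty": -0.2, "tz": 0, "wx": 0, "wy": 0, "wz": 0}
    - {"hand": 1, "tx": 0.5, "ty": -0.2, "tz": 0, "wx": 0, "wy": 0, "wz": 0}
    - {"hand": 1, "tx": 0.5, "ty": -0.2, "tz": 0, "wx": 0, "wy": 0, "wz": 0}
    - {"hand": 1, "tx": 0.5, "ty": -0.2, "tz": 0, "wx": 0, "wy": 0, "wz": 0}
    - {"hand": 1, "tx": 0.5, "ty": -0.2, "tz": 0, "wx": 0, "wy": 0, "wz": 0}
    - {"hand": 1, "tx": 0.35, "ty": -0.15, "tz": 0, "wx": 0, "wy": 0, "wz": 0}
    - {"hand": 1, "tx": 0.1, "ty": -0.05, "tz": 0, "wx": 0, "wy": 0, "wz": 0}
    - {"hand": 1, "tx": 0, "ty": 0, "tz": 0, "wx": 0, "wy": 0, "wz": 0}
    - {"hand": 1, "tx": 0, "ty": 0, "tz": 0, "wx": 0, "wy": 0, "wz": 0}

```text
time: 15.28
tool_pos: [666.8, 44.4, 177.9]
tcp_rot: [-3.141, 0.002, 0.216]
contact_force: [-1.0, -0.2, -2.9]
grip_width: 63.1
```

```bash
python3 -c "
from h import *
go(653,114.5,60,.216)
snap('wrist','w9')
snap('top','t9',(240,90,400,210),5)"
```

```text
at [666.8  44.4 177.9] rpy [-3.1414e+00  2.0000e-03  2.1610e-01] F [-1.  -0.2 -2.9] w 63.1 t 15.2833
wz sum(5deg) 0.001  t sums(40mm): tx 0.039 ty -1.787 tz 2.948
```

View pics/w9.png

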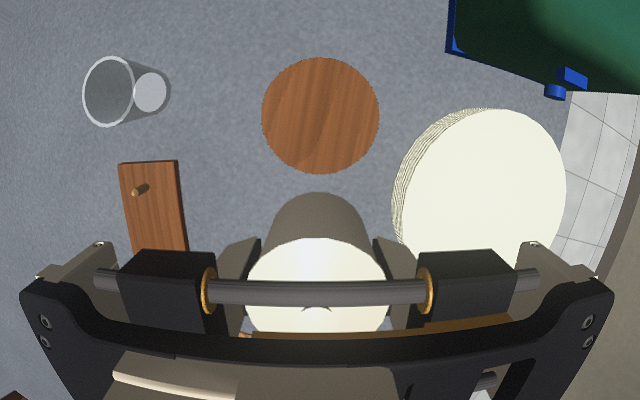

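View pics/t9.png

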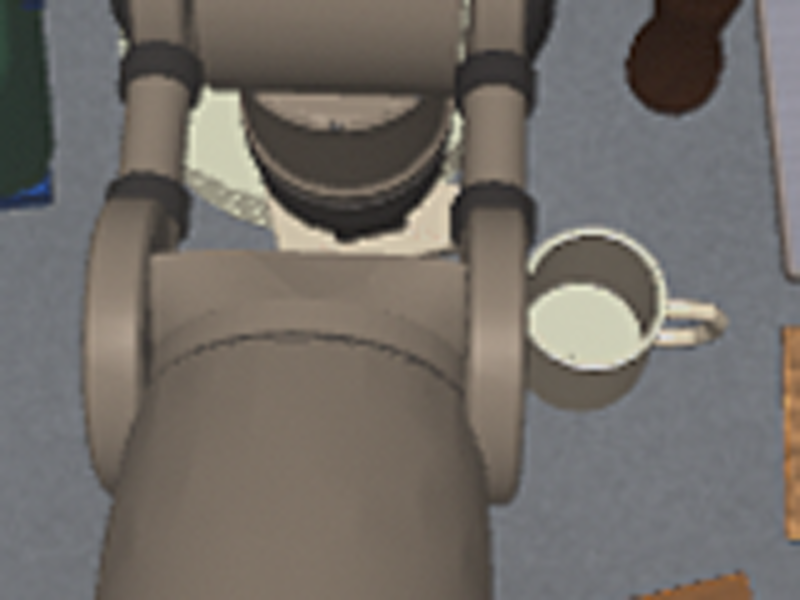

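```bash
cat >> h.py <<'E'
from scipy.optimize import least_squares
def fitc(P,r=None):
    P=np.array(P)[:,:2]
    if r is None:
        s=least_squares(lambda q:np.hypot(P[:,0]-q[0],P[:,1]-q[1])-q[2],[*P.mean(0),40]).x
    else:
        s=least_squares(lambda q:np.hypot(P[:,0]-q[0],P[:,1]-q[1])-r,P.mean(0)).x
    return s
E
python3 - <<'E'
from h import *
np.set_printoptions(precision=2,suppress=True)
W=camera_model('wrist');o=get_obs();print(o['tool_pos'],o['tcp_rot'])
im=cv2.imread('pics/w9.png');hsv=cv2.cvtColor(im,cv2.COLOR_BGR2HSV)
m=((hsv[...,1]>90)&(hsv[...,0]<25)).astype(np.uint8);m[185:]=0;m[:,:230]=0;m[:,400:]=0
c=max(cv2.findContours(m,0,cv2.CHAIN_APPROX_NONE)[0],key=cv2.contourArea)[:,0]
print(c.min(0),c.max(0))
P=[px2w(W,p,10,True) for p in c];print('board',fitc(P),fitc(P,60))
z=o['tool_pos'][2]+32.4
# lid bright
g=cv2.cvtColor(im,cv2.COLOR_BGR2GRAY)
pts=[]
for x in range(262,372,6):
    col=g[225:275,x].astype(int);d=np.diff(col);y=225+np.argmax(d);pts.append((x,y+1))
print(pts)
P=[px2w(W,p,z,True) for p in pts];print('lid',fitc(P),fitc(P,32.5))
f=fitc(P,32.5)-o['tool_pos'][:2];ps=o['tcp_rot'][2];print('offset tool x,y',f[0]*np.cos(ps)+f[1]*np.sin(ps),f[0]*np.sin(ps)-f[1]*np.cos(ps))
E
```

```text
[666.81  43.94 178.45] [-3.14  0.    0.22]
[261  58] [378 173]
board [654.39 115.69  58.71] [654.4  115.67]
[(262, np.int64(256)), (268, np.int64(252)), (274, np.int64(248)), (280, np.int64(245)), (286, np.int64(243)), (292, np.int64(241)), (298, np.int64(239)), (304, np.int64(238)), (310, np.int64(238)), (316, np.int64(238)), (322, np.int64(238)), (328, np.int64(238)), (334, np.int64(240)), (340, np.int64(241)), (346, np.int64(243)), (352, np.int64(245)), (358, np.int64(248)), (364, np.int64(252)), (370, np.int64(256))]
lid [666.8   42.91  32.68] [666.75  43.1 ]
offset tool x,y -0.23743520520095807 0.8047888494240333
```

drive_tool:
  deltas:
    - {"hand": 1, "tx": 0.02, "ty": -0.2, "tz": 0, "wx": 0, "wy": 0, "wz": 0}
    - {"hand": 1, "tx": 0.02, "ty": -0.4, "tz": 0, "wx": 0, "wy": 0, "wz": 0}
    - {"hand": 1, "tx": 0.02, "ty": -0.5, "tz": 0, "wx": 0, "wy": 0, "wz": 0}
    - {"hand": 1, "tx": 0, "ty": -0.45, "tz": 0.1, "wx": 0, "wy": 0, "wz": 0}
    - {"hand": 1, "tx": 0, "ty": -0.26, "tz": 0.3, "wx": 0, "wy": 0, "wz": 0}
    - {"hand": 1, "tx": 0, "ty": 0, "tz": 0.5, "wx": 0, "wy": 0, "wz": 0}
    - {"hand": 1, "tx": 0, "ty": 0, "tz": 0.5, "wx": 0, "wy": 0, "wz": 0}
    - {"hand": 1, "tx": 0, "ty": 0, "tz": 0.5, "wx": 0, "wy": 0, "wz": 0}
    - {"hand": 1, "tx": 0, "ty": 0, "tz": 0.5, "wx": 0, "wy": 0, "wz": 0}
    - {"hand": 1, "tx": 0, "ty": 0, "tz": 0.3, "wx": 0, "wy": 0, "wz": 0}
    - {"hand": 1, "tx": 0, "ty": 0, "tz": 0.15, "wx": 0, "wy": 0, "wz": 0}
    - {"hand": 1, "tx": 0, "ty": 0, "tz": 0, "wx": 0, "wy": 0, "wz": 0}
    - {"hand": 1, "tx": 0, "ty": 0, "tz": 0, "wx": 0, "wy": 0, "wz": 0}
    - {"hand": 1, "tx": 0, "ty": 0, "tz": 0, "wx": 0, "wy": 0, "wz": 0}
    - {"hand": 1, "tx": 0, "ty": 0, "tz": 0, "wx": 0, "wy": 0, "wz": 0}

```text
time: 16.63
tool_pos: [655.3, 116.0, 66.0]
tcp_rot: [3.141, -0.003, 0.216]
contact_force: [-1.0, 0.1, -2.2]
grip_width: 63.1
```

```bash
python3 -c "
from h import *
go(653.5,115.4,54.6,.216)
snap('wrist','w10')"
```

```text
at [655.3 116.   66. ] rpy [ 3.1413e+00 -2.6000e-03  2.1580e-01] F [-1.   0.1 -2.2] w 63.1 t 16.6333
wz sum(5deg) -0.002  t sums(40mm): tx -0.047 ty 0.004 tz 0.286
```

View pics/w10.png

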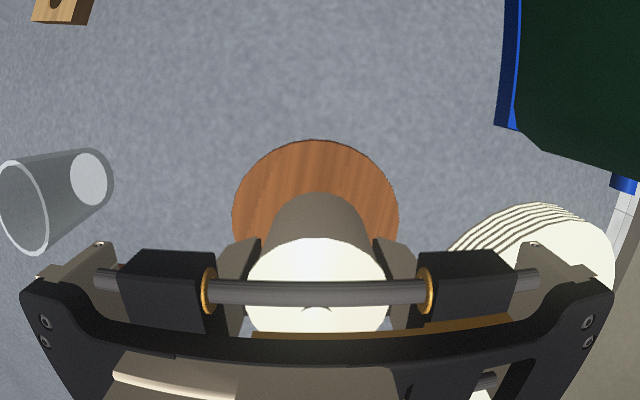

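```bash
python3 - <<'E'
from h import *
np.set_printoptions(precision=2,suppress=True)
W=camera_model('wrist');o=get_obs();print(o['tool_pos'])
im=cv2.imread('pics/w10.png');hsv=cv2.cvtColor(im,cv2.COLOR_BGR2HSV)
m=((hsv[...,1]>90)&(hsv[...,0]<25)).astype(np.uint8)
pts=[]
for x in range(238,396,5):
    ys=np.where(m[120:230,x])[0]
    if len(ys): pts.append((x,120+ys[0]))
P=[px2w(W,p,10,True) for p in pts];print('board',fitc(P),fitc(P,60))
E
```

```text
[655.16 115.89  65.83]
board [653.53 117.74  58.08] [653.95 115.57]
```

drive_tool:
  deltas:
    - {"hand": 1, "tx": -0.035, "ty": -0.01, "tz": 0, "wx": 0, "wy": 0, "wz": 0}
    - {"hand": 1, "tx": 0, "ty": 0, "tz": 0.1, "wx": 0, "wy": 0, "wz": 0}
    - {"hand": 1, "tx": 0, "ty": 0, "tz": 0.08, "wx": 0, "wy": 0, "wz": 0}
    - {"hand": 1, "tx": 0, "ty": 0, "tz": 0.05, "wx": 0, "wy": 0, "wz": 0}
    - {"hand": 1, "tx": 0, "ty": 0, "tz": 0, "wx": 0, "wy": 0, "wz": 0}
    - {"hand": 1, "tx": 0, "ty": 0, "tz": 0, "wx": 0, "wy": 0, "wz": 0}
    - {"hand": 1, "tx": 0, "ty": 0, "tz": 0, "wx": 0, "wy": 0, "wz": 0}

```text
time: 17.27
tool_pos: [653.0, 115.9, 55.2]
tcp_rot: [-3.141, 0.0, 0.216]
contact_force: [-0.2, -0.3, -2.7]
grip_width: 63.1
```

drive_tool:
  deltas:
    - {"hand": 1, "tx": 0.01, "ty": 0, "tz": 0.015, "wx": 0, "wy": 0, "wz": 0}
    - {"hand": 1, "tx": 0, "ty": 0, "tz": 0, "wx": 0, "wy": 0, "wz": 0}
    - {"hand": 1, "tx": 0, "ty": 0, "tz": 0.015, "wx": 0, "wy": 0, "wz": 0}
    - {"hand": 1, "tx": 0, "ty": 0, "tz": 0, "wx": 0, "wy": 0, "wz": 0}
    - {"hand": 1, "tx": 0, "ty": 0, "tz": 0, "wx": 0, "wy": 0, "wz": 0}
    - {"hand": 1, "tx": 0, "ty": 0, "tz": 0, "wx": 0, "wy": 0, "wz": 0}

```text
time: 17.77
tool_pos: [653.6, 116.1, 54.6]
tcp_rot: [3.142, -0.001, 0.216]
contact_force: [-0.8, 0.5, 1.1]
grip_width: 63.3
```

drive_tool:
  deltas:
    - {"hand": -1, "tx": 0, "ty": 0, "tz": 0, "wx": 0, "wy": 0, "wz": 0}
    - {"hand": -1, "tx": 0, "ty": 0, "tz": 0, "wx": 0, "wy": 0, "wz": 0}
    - {"hand": -1, "tx": 0, "ty": 0, "tz": 0, "wx": 0, "wy": 0, "wz": 0}
    - {"hand": -1, "tx": 0, "ty": 0, "tz": 0, "wx": 0, "wy": 0, "wz": 0}
    - {"hand": -1, "tx": 0, "ty": 0, "tz": 0, "wx": 0, "wy": 0, "wz": 0}
    - {"hand": -1, "tx": 0, "ty": 0, "tz": 0, "wx": 0, "wy": 0, "wz": 0}
    - {"hand": -1, "tx": 0, "ty": 0, "tz": -0.2, "wx": 0, "wy": 0, "wz": 0}
    - {"hand": -1, "tx": 0, "ty": 0, "tz": -0.4, "wx": 0, "wy": 0, "wz": 0}
    - {"hand": -1, "tx": 0, "ty": 0, "tz": -0.6, "wx": 0, "wy": 0, "wz": 0}
    - {"hand": -1, "tx": 0, "ty": 0, "tz": -0.7, "wx": 0, "wy": 0, "wz": 0}
    - {"hand": -1, "tx": 0, "ty": 0, "tz": -0.7, "wx": 0, "wy": 0, "wz": 0}
    - {"hand": -1, "tx": 0, "ty": 0, "tz": -0.6, "wx": 0, "wy": 0, "wz": 0.5}
    - {"hand": -1, "tx": 0, "ty": 0, "tz": -0.4, "wx": 0, "wy": 0, "wz": 1}
    - {"hand": -1, "tx": 0, "ty": 0, "tz": -0.1, "wx": 0, "wy": 0, "wz": 1}
    - {"hand": -1, "tx": 0, "ty": 0, "tz": 0, "wx": 0, "wy": 0, "wz": 0.97}
    - {"hand": -1, "tx": 0, "ty": 0, "tz": 0, "wx": 0, "wy": 0, "wz": 0}
    - {"hand": -1, "tx": 0, "ty": 0, "tz": 0, "wx": 0, "wy": 0, "wz": 0}

```text
time: 19.18
tool_pos: [653.3, 116.0, 202.5]
tcp_rot: [-3.141, -0.0, -0.084]
contact_force: [-0.9, 0.3, -0.6]
grip_width: 92.0
```

```bash
python3 -c "
from h import *
go(425.2,326.4,190,-.087)
snap('wrist','w11')"
```

```text
at [653.3 116.  202.5] rpy [-3.1415e+00 -2.0000e-04 -8.4300e-02] F [-0.9  0.3 -0.6] w 92.0 t 19.1833
wz sum(5deg) 0.031  t sums(40mm): tx -6.138 ty -4.743 tz 0.313
```

View pics/w11.png

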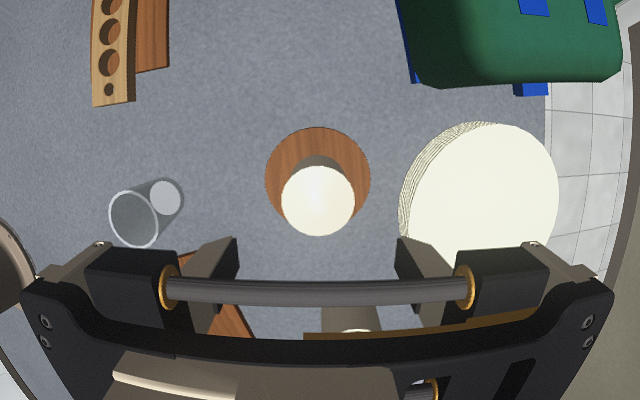

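drive_tool:
  deltas:
    - {"hand": -1, "tx": -0.25, "ty": -0.1, "tz": 0, "wx": 0, "wy": 0, "wz": 0}
    - {"hand": -1, "tx": -0.5, "ty": -0.2, "tz": 0, "wx": 0, "wy": 0, "wz": 0}
    - {"hand": -1, "tx": -0.65, "ty": -0.28, "tz": 0, "wx": 0, "wy": 0, "wz": 0}
    - {"hand": -1, "tx": -0.65, "ty": -0.28, "tz": 0, "wx": 0, "wy": 0, "wz": 0}
    - {"hand": -1, "tx": -0.65, "ty": -0.28, "tz": 0, "wx": 0, "wy": 0, "wz": 0}
    - {"hand": -1, "tx": -0.65, "ty": -0.28, "tz": 0, "wx": 0, "wy": 0, "wz": 0}
    - {"hand": -1, "tx": -0.65, "ty": -0.28, "tz": 0, "wx": 0, "wy": 0, "wz": 0}
    - {"hand": -1, "tx": -0.65, "ty": -0.28, "tz": 0, "wx": 0, "wy": 0, "wz": 0}
    - {"hand": -1, "tx": -0.6, "ty": -0.25, "tz": 0, "wx": 0, "wy": 0, "wz": 0}
    - {"hand": -1, "tx": -0.5, "ty": -0.2, "tz": 0, "wx": 0, "wy": 0, "wz": 0}
    - {"hand": -1, "tx": -0.3, "ty": -0.15, "tz": 0, "wx": 0, "wy": 0, "wz": 0}
    - {"hand": -1, "tx": -0.08, "ty": -0.05, "tz": 0, "wx": 0, "wy": 0, "wz": 0}
    - {"hand": -1, "tx": 0, "ty": 0, "tz": 0, "wx": 0, "wy": 0, "wz": 0}
    - {"hand": -1, "tx": 0, "ty": 0, "tz": 0, "wx": 0, "wy": 0, "wz": 0}
    - {"hand": -1, "tx": 0, "ty": 0, "tz": 0, "wx": 0, "wy": 0, "wz": 0}

```text
time: 20.48
tool_pos: [419.4, 241.7, 202.0]
tcp_rot: [3.142, -0.001, -0.087]
contact_force: [0.4, -0.0, -0.2]
grip_width: 91.8
```

```bash
python3 -c "
from h import *
go(425.2,326.4,190,-.087)
snap('wrist','w12',(200,0,440,240),2.5)
snap('top','t12',(230,110,350,200),6)"
```

```text
at [419.4 241.7 202. ] rpy [ 3.1416e+00 -5.0000e-04 -8.7400e-02] F [ 0.4 -0.  -0.2] w 91.8 t 20.4833
wz sum(5deg) -0.004  t sums(40mm): tx -0.039 ty -2.122 tz 0.301
```

View pics/w12.png

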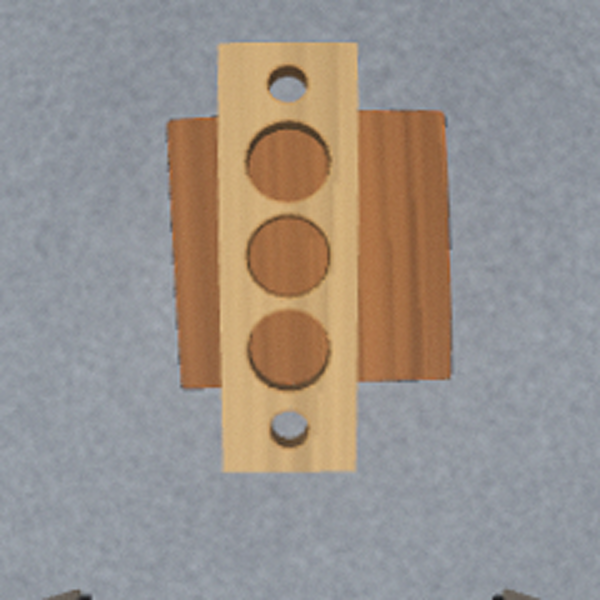

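View pics/t12.png

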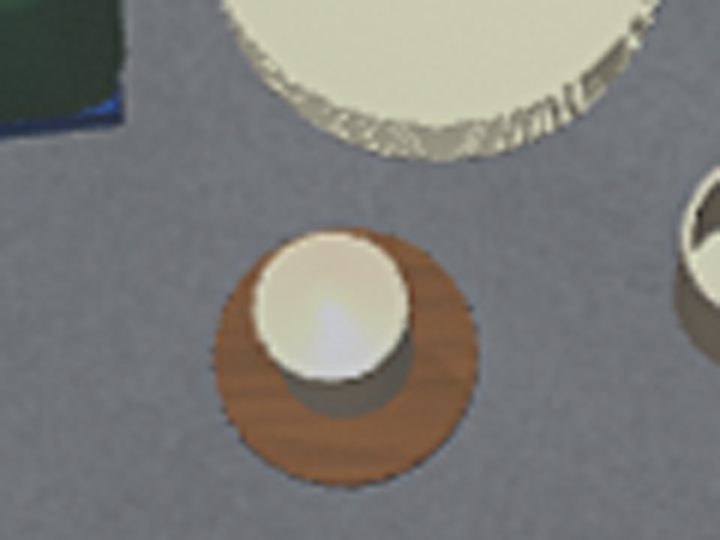

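```bash
python3 - <<'E'
from h import *
np.set_printoptions(precision=1,suppress=True)
W=camera_model('wrist');T=camera_model('top')
t=lambda p:((p[0]+.5)/6-.5+230,(p[1]+.5)/6-.5+110)
print('jar lid',px2w(T,t((331.5,306)),87),'board',px2w(T,t((347,357)),10))
f=lambda p:((p[0]+.5)/2.5-.5+200,(p[1]+.5)/2.5-.5)
for n,p,z in [('hA',(288,83.5),30),('hm',(289,256),30),('hB',(290,428.5),30),('r1',(219,43),30),('r2',(357,43),30),('r3',(356,472),30),('r4',(222,472),30),('s1',(168,120),10),('s2',(445,111),10),('s3',(451,380),10),('s4',(181,388),10)]: print(n,px2w(W,f(p),z,True))
E
```

```text
jar lid [653.5 114.1  87. ] board [652.1 114.2  10. ]
hA [431.4 399.3  30. ]
hm [425.6 327.9  30. ]
hB [419.7 257.   30. ]
r1 [405.4 419.9  30. ]
r2 [460.6 415.   30. ]
r3 [445.8 235.9  30. ]
r4 [389.5 240.9  30. ]
s1 [379.4 393.5  10. ]
s2 [497.9 388.1  10. ]
s3 [492.1 268.9  10. ]
s4 [373.2 275.4  10. ]
```

drive_tool:
  deltas:
    - {"hand": -1, "tx": -0.04, "ty": -0.3, "tz": 0, "wx": 0, "wy": 0, "wz": 0}
    - {"hand": -1, "tx": 0, "ty": -0.5, "tz": 0, "wx": 0, "wy": 0, "wz": 0}
    - {"hand": -1, "tx": 0, "ty": -0.6, "tz": 0.2, "wx": 0, "wy": 0, "wz": 0}
    - {"hand": -1, "tx": 0, "ty": -0.5, "tz": 0.5, "wx": 0, "wy": 0, "wz": 0}
    - {"hand": -1, "tx": 0, "ty": -0.23, "tz": 0.7, "wx": 0, "wy": 0, "wz": 0}
    - {"hand": -1, "tx": 0, "ty": 0, "tz": 0.7, "wx": 0, "wy": 0, "wz": 0}
    - {"hand": -1, "tx": 0, "ty": 0, "tz": 0.7, "wx": 0, "wy": 0, "wz": 0}
    - {"hand": -1, "tx": 0, "ty": 0, "tz": 0.6, "wx": 0, "wy": 0, "wz": 0}
    - {"hand": -1, "tx": 0, "ty": 0, "tz": 0.3, "wx": 0, "wy": 0, "wz": 0}
    - {"hand": -1, "tx": 0, "ty": 0, "tz": 0.2, "wx": 0, "wy": 0, "wz": 0}
    - {"hand": -1, "tx": 0, "ty": 0, "tz": 0.1, "wx": 0, "wy": 0, "wz": 0}
    - {"hand": -1, "tx": 0, "ty": 0, "tz": 0, "wx": 0, "wy": 0, "wz": 0}
    - {"hand": -1, "tx": 0, "ty": 0, "tz": 0, "wx": 0, "wy": 0, "wz": 0}
    - {"hand": -1, "tx": 0, "ty": 0, "tz": 0, "wx": 0, "wy": 0, "wz": 0}

```text
time: 21.75
tool_pos: [424.8, 327.6, 43.1]
tcp_rot: [-3.14, -0.002, -0.087]
contact_force: [-0.5, -0.3, 0.0]
grip_width: 91.7
```

```bash
python3 -c "
from h import *
go(425.3,327,26,-.086)
snap('wrist','w13')
snap('side','s13',(190,100,310,200),6)"
```

```text
at [424.8 327.6  43.1] rpy [-3.1403e+00 -1.7000e-03 -8.7000e-02] F [-0.5 -0.3  0. ] w 91.7 t 21.75
wz sum(5deg) -0.012  t sums(40mm): tx 0.014 ty 0.014 tz 0.429
```

View pics/w13.png

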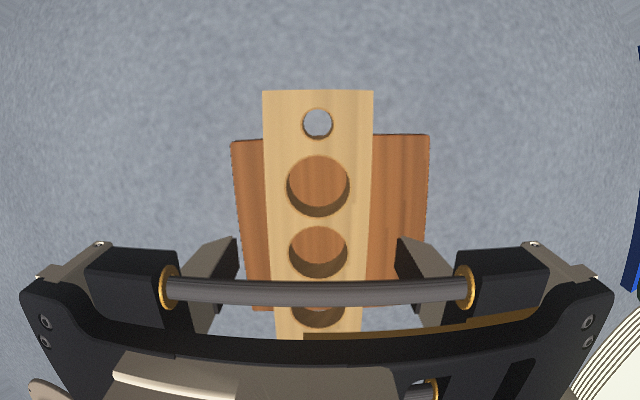

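View pics/s13.png

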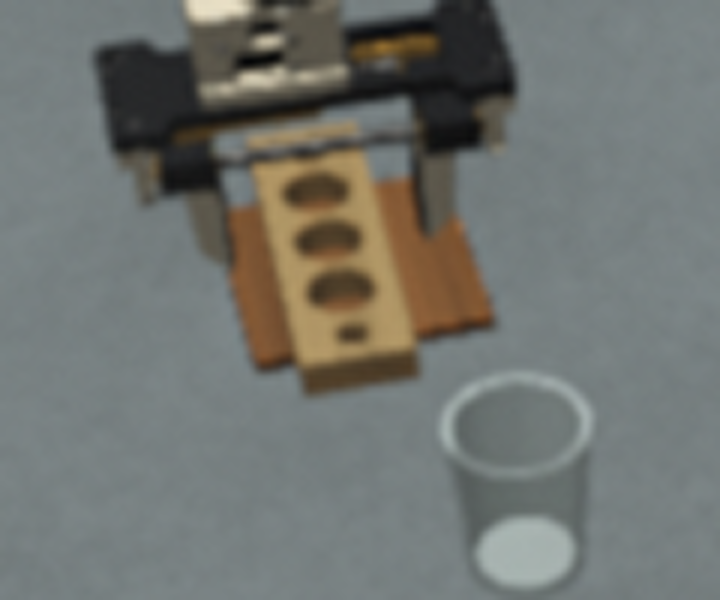

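drive_tool:
  deltas:
    - {"hand": -1, "tx": 0.01, "ty": 0, "tz": 0.2, "wx": 0, "wy": 0, "wz": 0}
    - {"hand": -1, "tx": 0, "ty": 0, "tz": 0.15, "wx": 0, "wy": 0, "wz": 0}
    - {"hand": -1, "tx": 0, "ty": 0, "tz": 0.06, "wx": 0, "wy": 0, "wz": 0}
    - {"hand": -1, "tx": 0, "ty": 0, "tz": 0, "wx": 0, "wy": 0, "wz": 0}
    - {"hand": -1, "tx": 0, "ty": 0, "tz": 0, "wx": 0, "wy": 0, "wz": 0}
    - {"hand": -1, "tx": 0, "ty": 0, "tz": 0, "wx": 0, "wy": 0, "wz": 0}

```text
time: 22.35
tool_pos: [424.5, 327.1, 25.7]
tcp_rot: [-3.142, 0.0, -0.087]
contact_force: [0.5, -0.4, 0.6]
grip_width: 91.9
```

drive_tool:
  deltas:
    - {"hand": 1, "tx": 0, "ty": 0, "tz": 0, "wx": 0, "wy": 0, "wz": 0}
    - {"hand": 1, "tx": 0, "ty": 0, "tz": 0, "wx": 0, "wy": 0, "wz": 0}
    - {"hand": 1, "tx": 0, "ty": 0, "tz": 0, "wx": 0, "wy": 0, "wz": 0}
    - {"hand": 1, "tx": 0, "ty": 0, "tz": 0, "wx": 0, "wy": 0, "wz": 0}
    - {"hand": 1, "tx": 0, "ty": 0, "tz": 0, "wx": 0, "wy": 0, "wz": 0}
    - {"hand": 1, "tx": 0, "ty": 0, "tz": 0, "wx": 0, "wy": 0, "wz": 0}
    - {"hand": 1, "tx": 0, "ty": 0, "tz": 0, "wx": 0, "wy": 0, "wz": 0}
    - {"hand": 1, "tx": 0, "ty": 0, "tz": 0, "wx": 0, "wy": 0, "wz": 0}
    - {"hand": 1, "tx": 0, "ty": 0, "tz": 0, "wx": 0, "wy": 0, "wz": 0}

```text
time: 23.1
tool_pos: [424.6, 327.1, 25.8]
tcp_rot: [-3.141, -0.0, -0.087]
contact_force: [0.0, -0.5, 1.1]
grip_width: 56.0
```

```bash
python3 -c "
from h import *
go(489.7,-66.5,150,.216)
snap('wrist','w14')"
```

```text
at [424.6 327.1  25.8] rpy [-3.1414e+00 -2.0000e-04 -8.7000e-02] F [ 0.  -0.5  1.1] w 56.0 t 23.1
wz sum(5deg) -3.472  t sums(40mm): tx -0.519 ty 9.961 tz -3.106
```

View pics/w14.png

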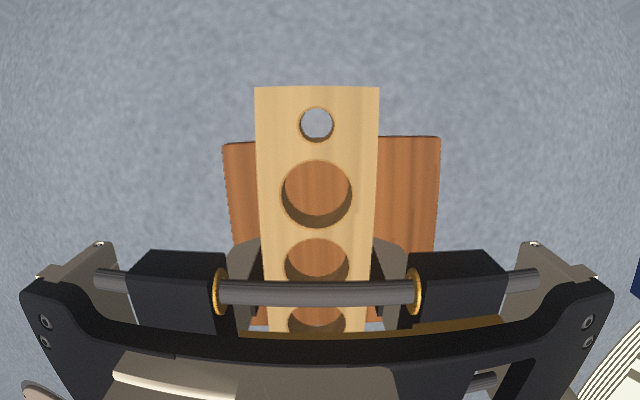

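drive_tool:
  deltas:
    - {"hand": 1, "tx": 0, "ty": 0, "tz": -0.1, "wx": 0, "wy": 0, "wz": 0}
    - {"hand": 1, "tx": 0, "ty": 0, "tz": -0.3, "wx": 0, "wy": 0, "wz": 0}
    - {"hand": 1, "tx": 0, "ty": 0, "tz": -0.5, "wx": 0, "wy": 0, "wz": 0}
    - {"hand": 1, "tx": 0, "ty": 0, "tz": -0.6, "wx": 0, "wy": 0, "wz": 0}
    - {"hand": 1, "tx": 0, "ty": 0, "tz": -0.6, "wx": 0, "wy": 0, "wz": 0}
    - {"hand": 1, "tx": 0, "ty": 0, "tz": -0.5, "wx": 0, "wy": 0, "wz": -0.38}
    - {"hand": 1, "tx": 0, "ty": 0, "tz": -0.4, "wx": 0, "wy": 0, "wz": -0.7}
    - {"hand": 1, "tx": 0, "ty": 0, "tz": -0.2, "wx": 0, "wy": 0, "wz": -0.8}
    - {"hand": 1, "tx": 0, "ty": 0, "tz": 0, "wx": 0, "wy": 0, "wz": -0.8}
    - {"hand": 1, "tx": 0, "ty": 0, "tz": 0, "wx": 0, "wy": 0, "wz": -0.5}
    - {"hand": 1, "tx": 0, "ty": 0, "tz": 0, "wx": 0, "wy": 0, "wz": -0.3}
    - {"hand": 1, "tx": 0, "ty": 0, "tz": 0, "wx": 0, "wy": 0, "wz": 0}
    - {"hand": 1, "tx": 0, "ty": 0, "tz": 0, "wx": 0, "wy": 0, "wz": 0}

```text
time: 24.23
tool_pos: [424.2, 327.0, 153.6]
tcp_rot: [3.142, 0.001, 0.216]
contact_force: [-0.3, -0.3, -1.5]
grip_width: 55.9
```

```bash
python3 -c "
from h import *
go(490,-66.5,150,.2165)
im=cv2.imread('pics/w7.png')
cv2.imwrite('pics/w7d.png',cv2.resize(im[300:380,330:440],None,fx=6,fy=6,interpolation=cv2.INTER_CUBIC))
"
```

```text
at [424.2 327.  153.6] rpy [3.1415e+00 6.0000e-04 2.1590e-01] F [-0.3 -0.3 -1.5] w 55.9 t 24.2333
wz sum(5deg) -0.007  t sums(40mm): tx -0.507 ty 9.961 tz 0.091
```

View pics/w7d.png

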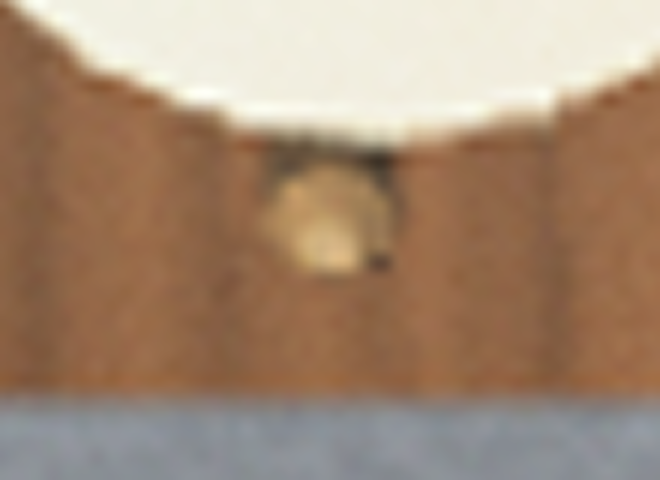

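drive_tool:
  deltas:
    - {"hand": 1, "tx": -0.03, "ty": 0.2, "tz": 0, "wx": 0, "wy": 0, "wz": 0}
    - {"hand": 1, "tx": -0.03, "ty": 0.45, "tz": 0, "wx": 0, "wy": 0, "wz": 0}
    - {"hand": 1, "tx": -0.03, "ty": 0.65, "tz": 0, "wx": 0, "wy": 0, "wz": 0}
    - {"hand": 1, "tx": -0.03, "ty": 0.65, "tz": 0, "wx": 0, "wy": 0, "wz": 0}
    - {"hand": 1, "tx": -0.03, "ty": 0.65, "tz": 0, "wx": 0, "wy": 0, "wz": 0}
    - {"hand": 1, "tx": -0.03, "ty": 0.65, "tz": 0, "wx": 0, "wy": 0, "wz": 0}
    - {"hand": 1, "tx": -0.03, "ty": 0.65, "tz": 0, "wx": 0, "wy": 0, "wz": 0}
    - {"hand": 1, "tx": -0.03, "ty": 0.65, "tz": 0, "wx": 0, "wy": 0, "wz": 0}
    - {"hand": 1, "tx": -0.03, "ty": 0.65, "tz": 0, "wx": 0, "wy": 0, "wz": 0}
    - {"hand": 1, "tx": -0.03, "ty": 0.65, "tz": 0, "wx": 0, "wy": 0, "wz": 0}
    - {"hand": 1, "tx": -0.03, "ty": 0.65, "tz": 0, "wx": 0, "wy": 0, "wz": 0}
    - {"hand": 1, "tx": -0.03, "ty": 0.65, "tz": 0, "wx": 0, "wy": 0, "wz": 0}
    - {"hand": 1, "tx": -0.03, "ty": 0.65, "tz": 0, "wx": 0, "wy": 0, "wz": 0}
    - {"hand": 1, "tx": -0.03, "ty": 0.65, "tz": 0, "wx": 0, "wy": 0, "wz": 0}
    - {"hand": 1, "tx": -0.03, "ty": 0.65, "tz": 0, "wx": 0, "wy": 0, "wz": 0}
    - {"hand": 1, "tx": -0.03, "ty": 0.55, "tz": 0, "wx": 0, "wy": 0, "wz": 0}
    - {"hand": 1, "tx": -0.01, "ty": 0.3, "tz": 0, "wx": 0, "wy": 0, "wz": 0}
    - {"hand": 1, "tx": 0, "ty": 0, "tz": 0, "wx": 0, "wy": 0, "wz": 0}
    - {"hand": 1, "tx": 0, "ty": 0, "tz": 0, "wx": 0, "wy": 0, "wz": 0}

```text
time: 25.82
tool_pos: [490.6, -65.9, 153.6]
tcp_rot: [-3.141, 0.0, 0.215]
contact_force: [-0.1, 0.4, -1.7]
grip_width: 55.6
```

drive_tool:
  deltas:
    - {"hand": 1, "tx": 0, "ty": 0, "tz": 0.2, "wx": 0, "wy": 0, "wz": 0}
    - {"hand": 1, "tx": 0, "ty": 0, "tz": 0.4, "wx": 0, "wy": 0, "wz": 0}
    - {"hand": 1, "tx": 0, "ty": 0, "tz": 0.5, "wx": 0, "wy": 0, "wz": 0}
    - {"hand": 1, "tx": 0, "ty": 0, "tz": 0.4, "wx": 0, "wy": 0, "wz": 0}
    - {"hand": 1, "tx": 0, "ty": 0, "tz": 0.2, "wx": 0, "wy": 0, "wz": 0}
    - {"hand": 1, "tx": 0, "ty": 0, "tz": 0, "wx": 0, "wy": 0, "wz": 0}
    - {"hand": 1, "tx": 0, "ty": 0, "tz": 0, "wx": 0, "wy": 0, "wz": 0}
    - {"hand": 1, "tx": 0, "ty": 0, "tz": 0, "wx": 0, "wy": 0, "wz": 0}
    - {"hand": 1, "tx": 0, "ty": 0, "tz": 0, "wx": 0, "wy": 0, "wz": 0}

```text
time: 26.57
tool_pos: [491.6, -65.7, 86.6]
tcp_rot: [3.141, -0.002, 0.217]
contact_force: [-0.7, -0.2, -1.7]
grip_width: 55.3
```

```bash
python3 -c "
from h import *
go(490.4,-65.5,60,.2165)
snap('wrist','w15')
snap('side','s15',(250,160,370,280),5)
snap('top','t15',(300,180,420,270),6)"
```

```text
at [491.6 -65.7  86.6] rpy [ 3.1407e+00 -1.8000e-03  2.1710e-01] F [-0.7 -0.2 -1.7] w 55.3 t 26.5667
wz sum(5deg) 0.007  t sums(40mm): tx -0.028 ty -0.012 tz 0.666
```

View pics/w15.png

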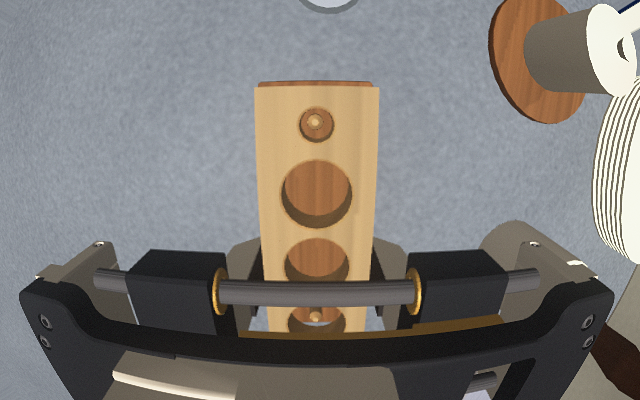

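View pics/s15.png

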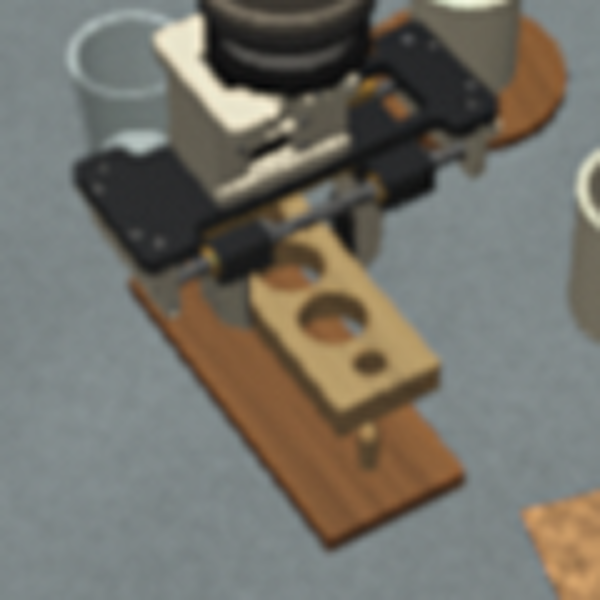

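View pics/t15.png

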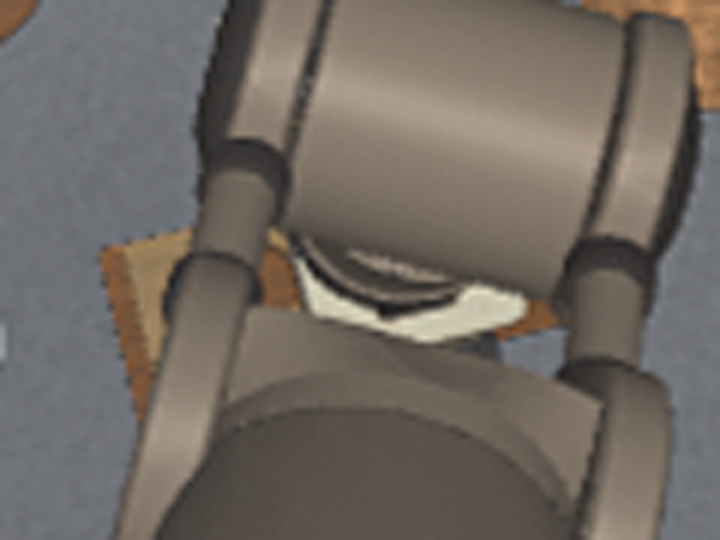

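```bash
python3 -c "
from h import *
im=cv2.imread('pics/w15.png')
a=cv2.resize(im[95:155,275:355],None,fx=8,fy=8,interpolation=cv2.INTER_CUBIC)
cv2.imwrite('pics/w15a.png',a)
b=cv2.imread('pics/s15.png')[320:500,300:460]
cv2.imwrite('pics/s15a.png',cv2.resize(b,None,fx=3,fy=3))
"
```

```text
(no output)
```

View pics/w15a.png

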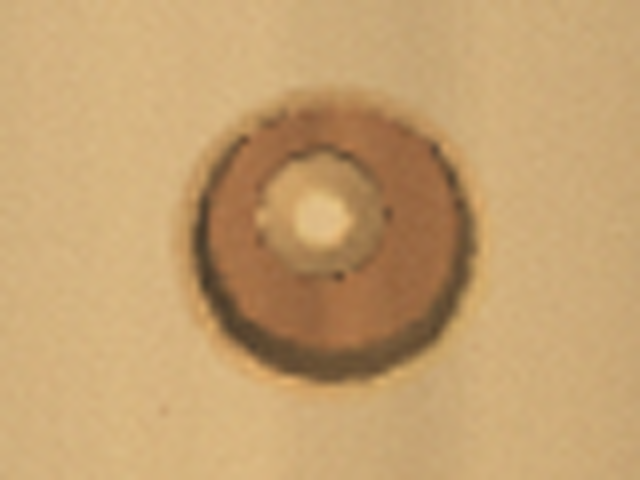

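View pics/s15a.png

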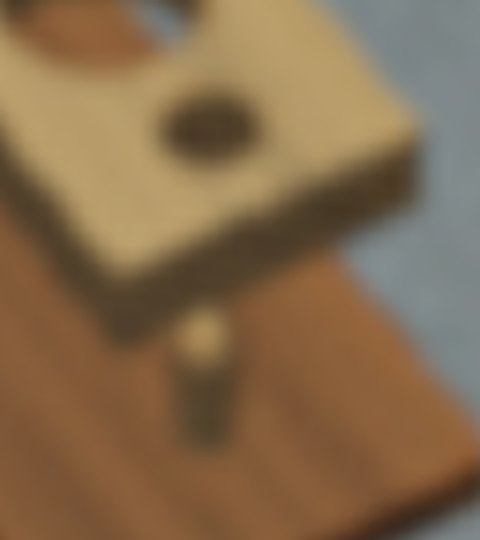

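```bash
python3 - <<'E'
from h import *
np.set_printoptions(precision=1,suppress=True)
W=camera_model('wrist');S=camera_model('side');o=get_obs();p=o['tool_pos'];print(p,o['tcp_rot'])
w=lambda q:((q[0]+.5)/8-.5+275,(q[1]+.5)/8-.5+95)
s=lambda q:((q[0]/3+300+.5)/5-.5+250,(q[1]/3+320+.5)/5-.5+160)
zr=p[2]+4.2
y=o['tcp_rot'][2];ux=np.array([np.cos(y),np.sin(y),0]);uy=np.array([np.sin(y),-np.cos(y),0])
for n,m,f,h,t,fi in[('wrist',W,w,(335,238),(320,218),True),('side',S,s,(210,130),(204,325),False)]:
    H=px2w(m,f(h),zr,fi);D=px2w(m,f(t),44,fi);print(n,'hole',H,'dowel',D,'need tool x,y',(D-H)@ux,(D-H)@uy,'hole rel tcp',(H-p)@ux,(H-p)@uy)
E
```

```text
[491.3 -65.9  86.4] [ 3.1 -0.   0.2]
wrist hole [475.4   6.1  90.6] dowel [474.6   4.8  44. ] need tool x,y -1.0091407796338099 1.1142742767790756 hole rel tcp -0.07993533939110686 -73.67293822358991
side hole [ 506.3 -135.8   90.6] dowel [ 505.3 -137.1   44. ] need tool x,y -1.1567117245423908 1.0483020317491785 hole rel tcp -0.4450546880147127 71.51903432355365
```

drive_tool:
  deltas:
    - {"hand": 1, "tx": -0.027, "ty": 0.027, "tz": 0.1, "wx": 0, "wy": 0, "wz": 0}
    - {"hand": 1, "tx": 0, "ty": 0, "tz": 0.2, "wx": 0, "wy": 0, "wz": 0}
    - {"hand": 1, "tx": 0, "ty": 0, "tz": 0.2, "wx": 0, "wy": 0, "wz": 0}
    - {"hand": 1, "tx": 0, "ty": 0, "tz": 0.08, "wx": 0, "wy": 0, "wz": 0}
    - {"hand": 1, "tx": 0, "ty": 0, "tz": 0, "wx": 0, "wy": 0, "wz": 0}
    - {"hand": 1, "tx": 0, "ty": 0, "tz": 0, "wx": 0, "wy": 0, "wz": 0}
    - {"hand": 1, "tx": 0, "ty": 0, "tz": 0, "wx": 0, "wy": 0, "wz": 0}
    - {"hand": 1, "tx": 0, "ty": 0, "tz": 0, "wx": 0, "wy": 0, "wz": 0}

```text
time: 27.38
tool_pos: [490.3, -67.1, 62.7]
tcp_rot: [3.141, -0.001, 0.217]
contact_force: [-0.1, 0.1, -2.1]
grip_width: 55.8
```

```bash
python3 -c "
from h import *
go(490.4,-65.5,29.8,.2165)
snap('wrist','w16',(275,95,355,155),8)
snap('side','s16',(300,210,350,255),12)"
```

```text
at [490.3 -67.1  62.7] rpy [ 3.1414e+00 -5.0000e-04  2.1680e-01] F [-0.1  0.1 -2.1] w 55.8 t 27.3833
wz sum(5deg) 0.003  t sums(40mm): tx 0.01 ty -0.039 tz 0.822
```

View pics/w16.png

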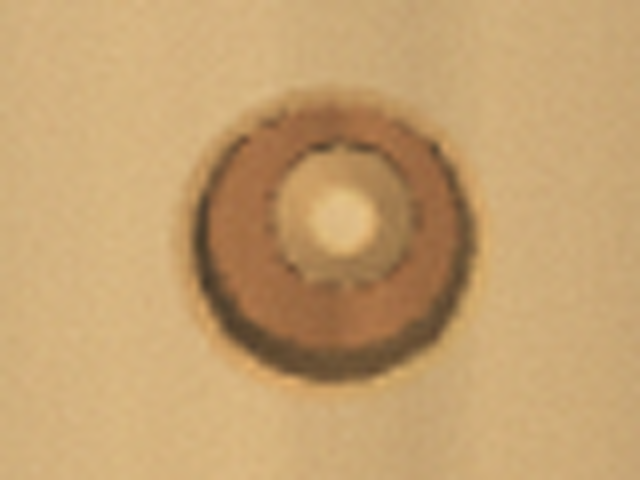

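View pics/s16.png

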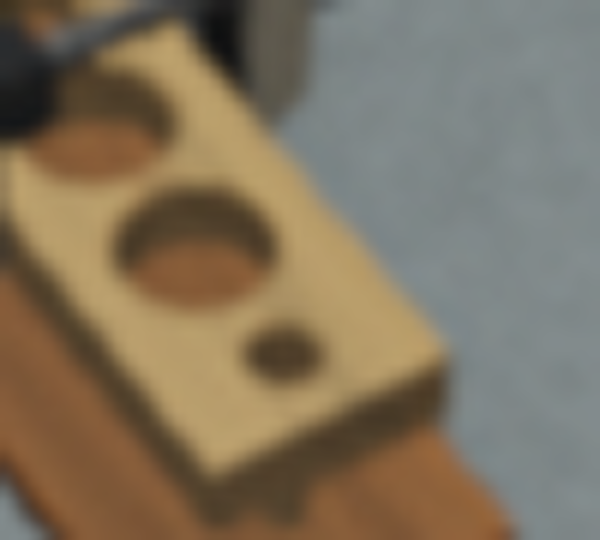

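drive_tool:
  deltas:
    - {"hand": 1, "tx": 0.01, "ty": -0.01, "tz": 0.1, "wx": 0, "wy": 0, "wz": 0}
    - {"hand": 1, "tx": 0, "ty": 0, "tz": 0.1, "wx": 0, "wy": 0, "wz": 0}
    - {"hand": 1, "tx": 0, "ty": 0, "tz": 0.1, "wx": 0, "wy": 0, "wz": 0}
    - {"hand": 1, "tx": 0, "ty": 0, "tz": 0, "wx": 0, "wy": 0, "wz": 0}
    - {"hand": 1, "tx": 0, "ty": 0, "tz": 0, "wx": 0, "wy": 0, "wz": 0}

```text
time: 27.9
tool_pos: [490.2, -66.5, 50.1]
tcp_rot: [-3.141, 0.001, 0.217]
contact_force: [-0.1, -0.6, -1.1]
grip_width: 55.7
```

drive_tool:
  deltas:
    - {"hand": 1, "tx": 0, "ty": 0, "tz": 0.1, "wx": 0, "wy": 0, "wz": 0}
    - {"hand": 1, "tx": 0, "ty": 0, "tz": 0.1, "wx": 0, "wy": 0, "wz": 0}
    - {"hand": 1, "tx": 0, "ty": 0, "tz": 0.1, "wx": 0, "wy": 0, "wz": 0}
    - {"hand": 1, "tx": 0, "ty": 0, "tz": 0.1, "wx": 0, "wy": 0, "wz": 0}
    - {"hand": 1, "tx": 0, "ty": 0, "tz": 0.05, "wx": 0, "wy": 0, "wz": 0}
    - {"hand": 1, "tx": 0, "ty": 0, "tz": 0, "wx": 0, "wy": 0, "wz": 0}
    - {"hand": 1, "tx": 0, "ty": 0, "tz": 0, "wx": 0, "wy": 0, "wz": 0}
    - {"hand": 1, "tx": 0, "ty": 0, "tz": 0, "wx": 0, "wy": 0, "wz": 0}

```text
time: 28.57
tool_pos: [490.5, -66.6, 32.6]
tcp_rot: [3.142, -0.0, 0.217]
contact_force: [-0.5, 0.3, -1.5]
grip_width: 55.6
```

drive_tool:
  deltas:
    - {"hand": 1, "tx": 0, "ty": 0, "tz": 0.04, "wx": 0, "wy": 0, "wz": 0}
    - {"hand": 1, "tx": 0, "ty": 0, "tz": 0, "wx": 0, "wy": 0, "wz": 0}
    - {"hand": 1, "tx": 0, "ty": 0, "tz": 0.02, "wx": 0, "wy": 0, "wz": 0}
    - {"hand": 1, "tx": 0, "ty": 0, "tz": 0, "wx": 0, "wy": 0, "wz": 0}
    - {"hand": 1, "tx": 0, "ty": 0, "tz": 0.01, "wx": 0, "wy": 0, "wz": 0}
    - {"hand": 1, "tx": 0, "ty": 0, "tz": 0, "wx": 0, "wy": 0, "wz": 0}
    - {"hand": 1, "tx": 0, "ty": 0, "tz": 0, "wx": 0, "wy": 0, "wz": 0}
    - {"hand": 1, "tx": 0, "ty": 0, "tz": 0, "wx": 0, "wy": 0, "wz": 0}

```text
time: 29.23
tool_pos: [490.5, -66.6, 29.8]
tcp_rot: [3.142, -0.0, 0.217]
contact_force: [-0.8, -0.7, -0.8]
grip_width: 56.0
```

drive_tool:
  deltas:
    - {"hand": 1, "tx": 0, "ty": 0, "tz": 0.015, "wx": 0, "wy": 0, "wz": 0}
    - {"hand": 1, "tx": 0, "ty": 0, "tz": 0, "wx": 0, "wy": 0, "wz": 0}
    - {"hand": 1, "tx": 0, "ty": 0, "tz": 0, "wx": 0, "wy": 0, "wz": 0}
    - {"hand": 1, "tx": 0, "ty": 0, "tz": 0, "wx": 0, "wy": 0, "wz": 0}

```text
time: 29.57
tool_pos: [490.5, -66.6, 29.8]
tcp_rot: [3.141, -0.0, 0.217]
contact_force: [-2.2, 0.3, 6.8]
grip_width: 55.9
```

drive_tool:
  deltas:
    - {"hand": -1, "tx": 0, "ty": 0, "tz": 0, "wx": 0, "wy": 0, "wz": 0}
    - {"hand": -1, "tx": 0, "ty": 0, "tz": 0, "wx": 0, "wy": 0, "wz": 0}
    - {"hand": -1, "tx": 0, "ty": 0, "tz": 0, "wx": 0, "wy": 0, "wz": 0}
    - {"hand": -1, "tx": 0, "ty": 0, "tz": 0, "wx": 0, "wy": 0, "wz": 0}
    - {"hand": -1, "tx": 0, "ty": 0, "tz": 0, "wx": 0, "wy": 0, "wz": 0}
    - {"hand": -1, "tx": 0, "ty": 0, "tz": 0, "wx": 0, "wy": 0, "wz": 0}
    - {"hand": -1, "tx": 0, "ty": 0, "tz": -0.2, "wx": 0, "wy": 0, "wz": 0}
    - {"hand": -1, "tx": 0, "ty": 0, "tz": -0.5, "wx": 0, "wy": 0, "wz": 0}
    - {"hand": -1, "tx": 0, "ty": 0, "tz": -0.7, "wx": 0, "wy": 0, "wz": 0}
    - {"hand": -1, "tx": 0, "ty": 0, "tz": -0.7, "wx": 0, "wy": 0, "wz": -1}
    - {"hand": -1, "tx": 0, "ty": 0, "tz": -0.7, "wx": 0, "wy": 0, "wz": -1}
    - {"hand": -1, "tx": 0, "ty": 0, "tz": -0.7, "wx": 0, "wy": 0, "wz": -1}
    - {"hand": -1, "tx": 0, "ty": 0, "tz": -0.5, "wx": 0, "wy": 0, "wz": -1}
    - {"hand": -1, "tx": 0, "ty": 0, "tz": -0.3, "wx": 0, "wy": 0, "wz": -1}
    - {"hand": -1, "tx": 0, "ty": 0, "tz": -0.1, "wx": 0, "wy": 0, "wz": -1}
    - {"hand": -1, "tx": 0, "ty": 0, "tz": 0, "wx": 0, "wy": 0, "wz": -1}
    - {"hand": -1, "tx": 0, "ty": 0, "tz": 0, "wx": 0, "wy": 0, "wz": -0.9}
    - {"hand": -1, "tx": 0, "ty": 0, "tz": 0, "wx": 0, "wy": 0, "wz": -0.4}
    - {"hand": -1, "tx": 0, "ty": 0, "tz": 0, "wx": 0, "wy": 0, "wz": 0}
    - {"hand": -1, "tx": 0, "ty": 0, "tz": 0, "wx": 0, "wy": 0, "wz": 0}

```text
time: 31.23
tool_pos: [490.3, -66.5, 205.5]
tcp_rot: [3.141, -0.0, 0.94]
contact_force: [-0.7, -0.5, 0.2]
grip_width: 91.8
```

```bash
python3 -c "
from h import *
go(625.3,-280.8,205,.94)
snap('wrist','w17')"
```

```text
at [490.3 -66.5 205.5] rpy [ 3.1413e+00 -2.0000e-04  9.3980e-01] F [-0.7 -0.5  0.2] w 91.8 t 31.2333
wz sum(5deg) -0.002  t sums(40mm): tx -2.336 ty 5.884 tz 0.013
```

View pics/w17.png

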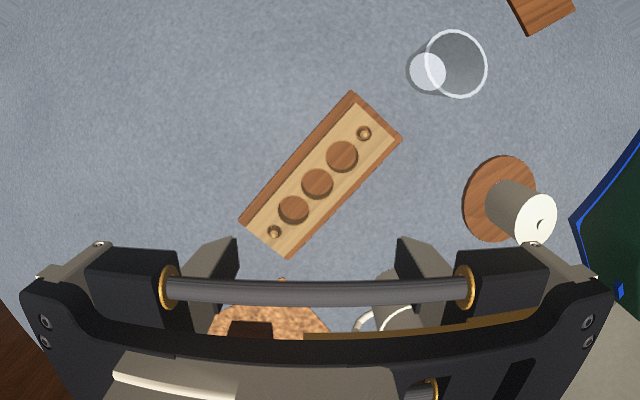

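Rack seated, dowels visible through both end holes at (363,132) and (275,232). Now to the caddy on the mat.

drive_tool:
  deltas:
    - {"hand": -1, "tx": -0.12, "ty": 0.3, "tz": 0, "wx": 0, "wy": 0, "wz": 0}
    - {"hand": -1, "tx": -0.22, "ty": 0.55, "tz": 0, "wx": 0, "wy": 0, "wz": 0}
    - {"hand": -1, "tx": -0.28, "ty": 0.7, "tz": 0, "wx": 0, "wy": 0, "wz": 0}
    - {"hand": -1, "tx": -0.28, "ty": 0.7, "tz": 0, "wx": 0, "wy": 0, "wz": 0}
    - {"hand": -1, "tx": -0.28, "ty": 0.7, "tz": 0, "wx": 0, "wy": 0, "wz": 0}
    - {"hand": -1, "tx": -0.28, "ty": 0.7, "tz": 0, "wx": 0, "wy": 0, "wz": 0}
    - {"hand": -1, "tx": -0.28, "ty": 0.7, "tz": 0, "wx": 0, "wy": 0, "wz": 0}
    - {"hand": -1, "tx": -0.26, "ty": 0.68, "tz": 0, "wx": 0, "wy": 0, "wz": 0}
    - {"hand": -1, "tx": -0.22, "ty": 0.55, "tz": 0, "wx": 0, "wy": 0, "wz": 0}
    - {"hand": -1, "tx": -0.12, "ty": 0.3, "tz": 0, "wx": 0, "wy": 0, "wz": 0}
    - {"hand": -1, "tx": 0, "ty": 0, "tz": 0, "wx": 0, "wy": 0, "wz": 0}
    - {"hand": -1, "tx": 0, "ty": 0, "tz": 0, "wx": 0, "wy": 0, "wz": 0}
    - {"hand": -1, "tx": 0, "ty": 0, "tz": 0, "wx": 0, "wy": 0, "wz": 0}

```text
time: 32.37
tool_pos: [625.0, -280.4, 204.8]
tcp_rot: [-3.141, -0.0, 0.941]
contact_force: [-0.1, 0.5, -0.6]
grip_width: 91.7
```

```bash
python3 -c "
from h import *
go(625.3,-280.8,45,.94)
snap('wrist','w18')"
```

```text
at [ 625.  -280.4  204.8] rpy [-3.1406e+00 -2.0000e-04  9.4090e-01] F [-0.1  0.5 -0.6] w 91.7 t 32.3667
wz sum(5deg) 0.01  t sums(40mm): tx -0.004 ty 0.011 tz 3.995
```

View pics/w18.png

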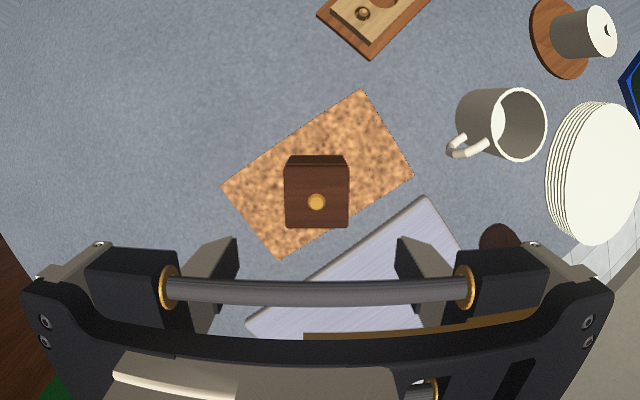

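```bash
python3 - <<'E'
from h import *
np.set_printoptions(precision=1,suppress=True)
W=camera_model('wrist');T=camera_model('top');p=get_obs()['tool_pos']
y=.94;ux=np.array([np.cos(y),np.sin(y),0]);uy=np.array([np.sin(y),-np.cos(y),0])
im=cv2.imread('pics/w18.png');cv2.imwrite('pics/w18c.png',cv2.resize(im[140:245,265:370],None,fx=6,fy=6,interpolation=cv2.INTER_CUBIC))
K=px2w(W,(316.5,202),89,True);print(K,(K-p)@ux,(K-p)@uy)
snap('top','t18',(380,130,500,220),6)
E
```

```text
[ 625.8 -280.1   89. ] 0.4292130607992505 0.6356145945981762
```

View pics/w18c.png

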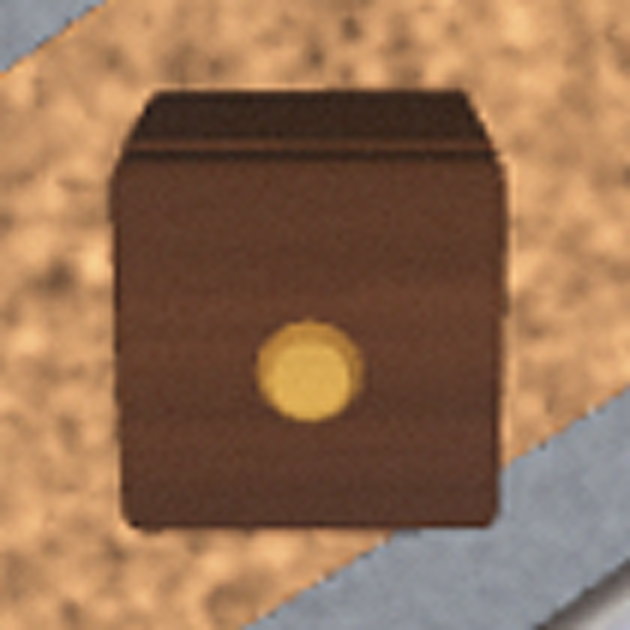

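drive_tool:
  deltas:
    - {"hand": -1, "tx": 0, "ty": 0.015, "tz": 0.3, "wx": 0, "wy": 0, "wz": 0}
    - {"hand": -1, "tx": 0, "ty": 0, "tz": 0.6, "wx": 0, "wy": 0, "wz": 0}
    - {"hand": -1, "tx": 0, "ty": 0, "tz": 0.7, "wx": 0, "wy": 0, "wz": 0}
    - {"hand": -1, "tx": 0, "ty": 0, "tz": 0.7, "wx": 0, "wy": 0, "wz": 0}
    - {"hand": -1, "tx": 0, "ty": 0, "tz": 0.6, "wx": 0, "wy": 0, "wz": 0}
    - {"hand": -1, "tx": 0, "ty": 0, "tz": 0.5, "wx": 0, "wy": 0, "wz": 0}
    - {"hand": -1, "tx": 0, "ty": 0, "tz": 0.35, "wx": 0, "wy": 0, "wz": 0}
    - {"hand": -1, "tx": 0, "ty": 0, "tz": 0.15, "wx": 0, "wy": 0, "wz": 0}
    - {"hand": -1, "tx": 0, "ty": 0, "tz": 0, "wx": 0, "wy": 0, "wz": 0}
    - {"hand": -1, "tx": 0, "ty": 0, "tz": 0, "wx": 0, "wy": 0, "wz": 0}
    - {"hand": -1, "tx": 0, "ty": 0, "tz": 0, "wx": 0, "wy": 0, "wz": 0}

```text
time: 33.38
tool_pos: [626.7, -281.3, 50.8]
tcp_rot: [3.139, -0.0, 0.941]
contact_force: [0.5, -0.2, -0.2]
grip_width: 91.8
```

drive_tool:
  deltas:
    - {"hand": -1, "tx": 0, "ty": 0, "tz": 0.08, "wx": 0, "wy": 0, "wz": 0}
    - {"hand": -1, "tx": 0, "ty": 0, "tz": 0, "wx": 0, "wy": 0, "wz": 0}
    - {"hand": -1, "tx": 0, "ty": 0, "tz": 0, "wx": 0, "wy": 0, "wz": 0}
    - {"hand": -1, "tx": 0, "ty": 0, "tz": 0, "wx": 0, "wy": 0, "wz": 0}
    - {"hand": 1, "tx": 0, "ty": 0, "tz": 0, "wx": 0, "wy": 0, "wz": 0}
    - {"hand": 1, "tx": 0, "ty": 0, "tz": 0, "wx": 0, "wy": 0, "wz": 0}
    - {"hand": 1, "tx": 0, "ty": 0, "tz": 0, "wx": 0, "wy": 0, "wz": 0}
    - {"hand": 1, "tx": 0, "ty": 0, "tz": 0, "wx": 0, "wy": 0, "wz": 0}
    - {"hand": 1, "tx": 0, "ty": 0, "tz": 0, "wx": 0, "wy": 0, "wz": 0}
    - {"hand": 1, "tx": 0, "ty": 0, "tz": 0, "wx": 0, "wy": 0, "wz": 0}
    - {"hand": 1, "tx": 0, "ty": 0, "tz": 0, "wx": 0, "wy": 0, "wz": 0}
    - {"hand": 1, "tx": 0, "ty": 0, "tz": 0, "wx": 0, "wy": 0, "wz": 0}

```text
time: 34.38
tool_pos: [625.9, -281.1, 45.9]
tcp_rot: [-3.142, -0.0, 0.941]
contact_force: [-0.3, -0.5, -0.5]
grip_width: 60.0
```

```bash
python3 -c "
from h import *
snap('top','t19',(170,215,240,285),8)
snap('side','s19',(215,115,285,175),10)
snap('top','t19b',(305,190,415,265),7)"
```

```text
(no output)
```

View pics/t19.png

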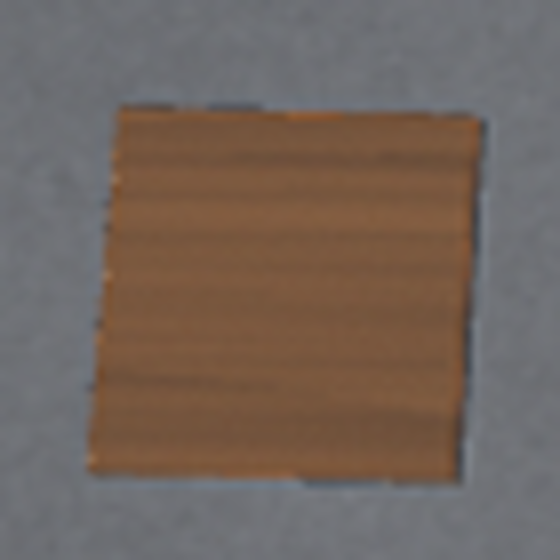

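View pics/s19.png

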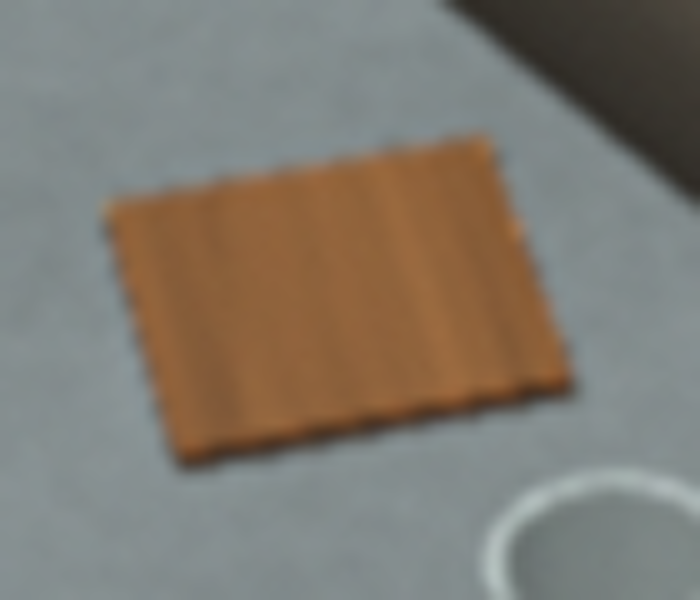

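View pics/t19b.png

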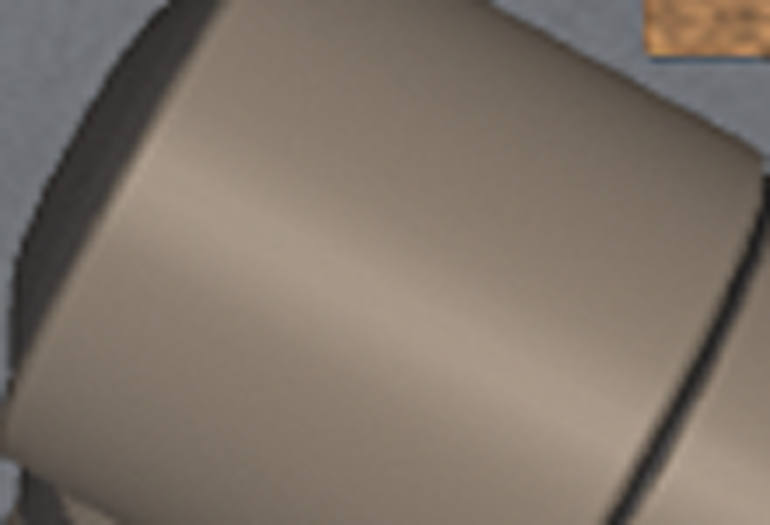

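```bash
python3 - <<'E'
from h import *
np.set_printoptions(precision=1,suppress=True)
T=camera_model('top');S=camera_model('side')
def rep(n,m,ps,f,z=10):
    w=np.array([px2w(m,f(p),z)[:2] for p in ps]);
    e=[np.degrees(np.arctan2(*(w[(i+1)%4]-w[i])[::-1]))%90 for i in range(4)]
    print(n,w.mean(0),w.tolist() and w.round(1).tolist(),np.round(e,1),[round(float(np.linalg.norm(w[(i+1)%4]-w[i])),1) for i in range(4)])
rep('top',T,[(119,108),(478,115),(460,480),(90,473)],lambda q:((q[0]+.5)/8-.5+170,(q[1]+.5)/8-.5+215))
rep('side',S,[(105,203),(490,136),(573,380),(180,452)],lambda q:((q[0]+.5)/10-.5+215,(q[1]+.5)/10-.5+115))
go(435.5,329,170,1.5218)
E
```

```text
top [434.9 329.3] [[496.6, 386.6], [491.9, 268.2], [373.3, 271.5], [377.9, 391.1]] [87.7 88.4 87.8 87.8] [118.5, 118.7, 119.7, 118.7]
side [436.2 329.9] [[379.4, 392.7], [498.8, 385.9], [491.3, 267.0], [375.1, 273.8]] [86.8 86.4 86.6 87.9] [119.6, 119.2, 116.4, 118.9]
at [ 625.9 -281.1   45.9] rpy [ 3.1 -0.   0.9] F [-0.5 -0.4 -0.7] w 59.8 t 34.5333
wz sum(5deg) -6.655  t sums(40mm): tx 15.002 ty -5.501 tz -3.102
```

drive_tool:
  deltas:
    - {"hand": 1, "tx": 0, "ty": 0, "tz": -0.1, "wx": 0, "wy": 0, "wz": 0}
    - {"hand": 1, "tx": 0, "ty": 0, "tz": -0.3, "wx": 0, "wy": 0, "wz": 0}
    - {"hand": 1, "tx": 0, "ty": 0, "tz": -0.5, "wx": 0, "wy": 0, "wz": 0}
    - {"hand": 1, "tx": 0, "ty": 0, "tz": -0.6, "wx": 0, "wy": 0, "wz": 0}
    - {"hand": 1, "tx": 0, "ty": 0, "tz": -0.6, "wx": 0, "wy": 0, "wz": -0.4}
    - {"hand": 1, "tx": 0, "ty": 0, "tz": -0.5, "wx": 0, "wy": 0, "wz": -0.8}
    - {"hand": 1, "tx": 0, "ty": 0, "tz": -0.4, "wx": 0, "wy": 0, "wz": -0.9}
    - {"hand": 1, "tx": 0, "ty": 0, "tz": -0.15, "wx": 0, "wy": 0, "wz": -0.9}
    - {"hand": 1, "tx": 0, "ty": 0, "tz": 0, "wx": 0, "wy": 0, "wz": -0.9}
    - {"hand": 1, "tx": 0, "ty": 0, "tz": 0, "wx": 0, "wy": 0, "wz": -0.9}
    - {"hand": 1, "tx": 0, "ty": 0, "tz": 0, "wx": 0, "wy": 0, "wz": -0.9}
    - {"hand": 1, "tx": 0, "ty": 0, "tz": 0, "wx": 0, "wy": 0, "wz": -0.7}
    - {"hand": 1, "tx": 0, "ty": 0, "tz": 0, "wx": 0, "wy": 0, "wz": -0.29}
    - {"hand": 1, "tx": 0, "ty": 0, "tz": 0, "wx": 0, "wy": 0, "wz": 0}

```text
time: 35.7
tool_pos: [625.8, -281.0, 172.6]
tcp_rot: [3.141, -0.0, 1.526]
contact_force: [0.2, 0.2, -2.9]
grip_width: 60.1
```

drive_tool:
  deltas:
    - {"hand": 1, "tx": 0.3, "ty": -0.1, "tz": 0, "wx": 0, "wy": 0, "wz": 0}
    - {"hand": 1, "tx": 0.6, "ty": -0.15, "tz": 0, "wx": 0, "wy": 0, "wz": 0}
    - {"hand": 1, "tx": 0.75, "ty": -0.17, "tz": 0, "wx": 0, "wy": 0, "wz": 0}
    - {"hand": 1, "tx": 0.75, "ty": -0.17, "tz": 0, "wx": 0, "wy": 0, "wz": 0}
    - {"hand": 1, "tx": 0.75, "ty": -0.17, "tz": 0, "wx": 0, "wy": 0, "wz": 0}
    - {"hand": 1, "tx": 0.75, "ty": -0.17, "tz": 0, "wx": 0, "wy": 0, "wz": 0}
    - {"hand": 1, "tx": 0.75, "ty": -0.17, "tz": 0, "wx": 0, "wy": 0, "wz": 0}
    - {"hand": 1, "tx": 0.75, "ty": -0.17, "tz": 0, "wx": 0, "wy": 0, "wz": 0}
    - {"hand": 1, "tx": 0.75, "ty": -0.17, "tz": 0, "wx": 0, "wy": 0, "wz": 0}
    - {"hand": 1, "tx": 0.75, "ty": -0.17, "tz": 0, "wx": 0, "wy": 0, "wz": 0}
    - {"hand": 1, "tx": 0.75, "ty": -0.17, "tz": 0, "wx": 0, "wy": 0, "wz": 0}
    - {"hand": 1, "tx": 0.75, "ty": -0.17, "tz": 0, "wx": 0, "wy": 0, "wz": 0}
    - {"hand": 1, "tx": 0.75, "ty": -0.17, "tz": 0, "wx": 0, "wy": 0, "wz": 0}
    - {"hand": 1, "tx": 0.75, "ty": -0.17, "tz": 0, "wx": 0, "wy": 0, "wz": 0}
    - {"hand": 1, "tx": 0.75, "ty": -0.17, "tz": 0, "wx": 0, "wy": 0, "wz": 0}
    - {"hand": 1, "tx": 0.75, "ty": -0.17, "tz": 0, "wx": 0, "wy": 0, "wz": 0}
    - {"hand": 1, "tx": 0.75, "ty": -0.17, "tz": 0, "wx": 0, "wy": 0, "wz": 0}
    - {"hand": 1, "tx": 0.75, "ty": -0.17, "tz": 0, "wx": 0, "wy": 0, "wz": 0}
    - {"hand": 1, "tx": 0.75, "ty": -0.17, "tz": 0, "wx": 0, "wy": 0, "wz": 0}
    - {"hand": 1, "tx": 0.75, "ty": -0.17, "tz": 0, "wx": 0, "wy": 0, "wz": 0}

```text
time: 37.37
tool_pos: [519.5, 301.9, 172.7]
tcp_rot: [3.141, -0.0, 1.524]
contact_force: [1.2, -0.9, -3.4]
grip_width: 59.7
```

drive_tool:
  deltas:
    - {"hand": 1, "tx": 0.4, "ty": -0.1, "tz": 0, "wx": 0, "wy": 0, "wz": 0}
    - {"hand": 1, "tx": 0.2, "ty": -0.05, "tz": 0, "wx": 0, "wy": 0, "wz": 0}
    - {"hand": 1, "tx": 0, "ty": 0, "tz": 0, "wx": 0, "wy": 0, "wz": 0}
    - {"hand": 1, "tx": 0, "ty": 0, "tz": 0, "wx": 0, "wy": 0, "wz": 0}
    - {"hand": 1, "tx": 0, "ty": 0, "tz": 0, "wx": 0, "wy": 0, "wz": 0}

```text
time: 37.78
tool_pos: [515.5, 323.3, 172.1]
tcp_rot: [3.142, 0.0, 1.524]
contact_force: [0.1, -0.2, -3.2]
grip_width: 59.6
```

```bash
python3 -c "
from h import *
go(435.5,330,51.9,1.524)
snap('wrist','w20')"
```

```text
at [515.5 323.3 172.1] rpy [3.1415e+00 5.0000e-04 1.5235e+00] F [ 0.1 -0.2 -3.2] w 59.6 t 37.7833
wz sum(5deg) -0.005  t sums(40mm): tx 0.073 ty -2.006 tz 3.005
```

View pics/w20.png

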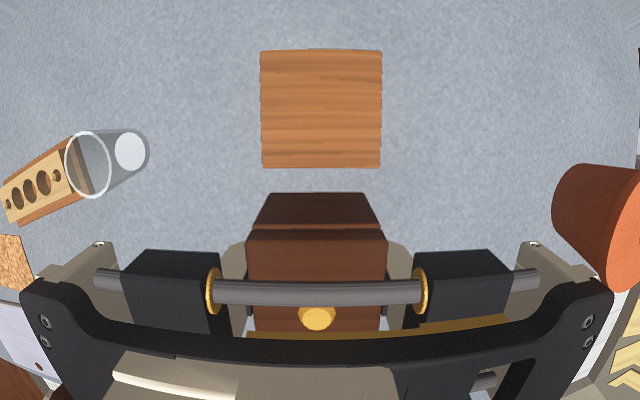

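```bash
python3 - <<'E'
from h import *
np.set_printoptions(precision=2,suppress=True)
W=camera_model('wrist');o=get_obs();p=o['tool_pos'];print(p,o['tcp_rot'])
im=cv2.imread('pics/w20.png');hsv=cv2.cvtColor(im,cv2.COLOR_BGR2HSV)
m=((hsv[...,1]>90)&(hsv[...,0]<25)).astype(np.uint8);m[182:]=0;m[:,:230]=0;m[:,420:]=0
c=max(cv2.findContours(m,0,cv2.CHAIN_APPROX_NONE)[0],key=cv2.contourArea)[:,0]
P=np.array([px2w(W,q,10,True)[:2] for q in c],np.float32)
r=cv2.minAreaRect(P);print(r)
# line fits
ctr=P.mean(0);a=np.radians(-2.6);u=np.array([np.cos(a),np.sin(a)]);v=np.array([-u[1],u[0]])
d=P-np.array(r[0]);A=d@u;B=d@v
for n,s,t,sg in(('+u',A,B,1),('-u',A,B,-1),('+v',B,A,1),('-v',B,A,-1)):
    k=(s*sg>50)&(abs(t)<50);f=np.polyfit(t[k],s[k],1);print(n,k.sum(),'slope deg',np.degrees(np.arctan(f[0])),'off',f[1])
print(P.mean(0))
cv2.imwrite('pics/w20c.png',cv2.resize(im[180:340,225:405],None,fx=4,fy=4,interpolation=cv2.INTER_CUBIC))
E
```

```text
[515.64 323.21 172.08] [3.14 0.   1.52]
((435.6273193359375, 331.6697082519531), (118.50381469726562, 117.97315216064453), 87.46393585205078)
+u 99 slope deg 0.04264510718204296 off 58.87993734414361
-u 102 slope deg 0.039744040765687834 off -58.51812926149034
+v 99 slope deg -0.17006923932027995 off 58.702084538566325
-v 99 slope deg 0.1914156255901747 off -58.76576727868331
[435.31 331.47]
```

View pics/w20c.png

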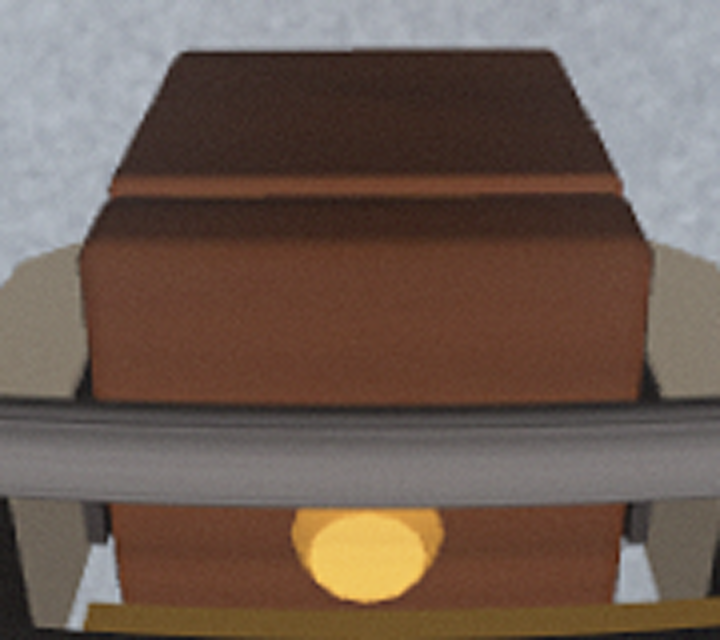

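```bash
python3 - <<'E'
from h import *
np.set_printoptions(precision=2,suppress=True)
W=camera_model('wrist');o=get_obs();p=o['tool_pos']
y=o['tcp_rot'][2];ux=np.array([np.cos(y),np.sin(y),0]);uy=np.array([np.sin(y),-np.cos(y),0])
for n,q,z in [('knob',(316.4,319.1),45.1),('topback',(225+366/4,180+240/4),32.1),('botback',(225+366/4,180+50/4),-41.9),('BL',(225+180/4,180+53/4),-41.9),('BR',(225+555/4,180+53/4),-41.9)]:
    K=px2w(W,q,p[2]+z,True);print(n,(K-p)@ux,(K-p)@uy)
go(435.6,330.3,51.9,1.5256)
E
```

```text
knob 0.41857205005386017 -1.1840967555904442
topback 0.44448123256719485 -30.429809566831338
botback 0.4793417068189724 -28.839873767901768
BL -28.63817778847263 -28.379828153691083
BR 30.078628737187984 -28.407015044602765
at [515.6 323.2 172.1] rpy [3.14 0.   1.52] F [ 0.1  0.6 -3.2] w 60.2 t 37.8333
wz sum(5deg) -0.028  t sums(40mm): tx 0.087 ty -2.007 tz 3.004
```

drive_tool:
  deltas:
    - {"hand": 1, "tx": 0.03, "ty": -0.2, "tz": 0, "wx": 0, "wy": 0, "wz": -0.028}
    - {"hand": 1, "tx": 0.03, "ty": -0.45, "tz": 0, "wx": 0, "wy": 0, "wz": 0}
    - {"hand": 1, "tx": 0.027, "ty": -0.55, "tz": 0, "wx": 0, "wy": 0, "wz": 0}
    - {"hand": 1, "tx": 0, "ty": -0.5, "tz": 0.1, "wx": 0, "wy": 0, "wz": 0}
    - {"hand": 1, "tx": 0, "ty": -0.307, "tz": 0.3, "wx": 0, "wy": 0, "wz": 0}
    - {"hand": 1, "tx": 0, "ty": 0, "tz": 0.5, "wx": 0, "wy": 0, "wz": 0}
    - {"hand": 1, "tx": 0, "ty": 0, "tz": 0.6, "wx": 0, "wy": 0, "wz": 0}
    - {"hand": 1, "tx": 0, "ty": 0, "tz": 0.5, "wx": 0, "wy": 0, "wz": 0}
    - {"hand": 1, "tx": 0, "ty": 0, "tz": 0.4, "wx": 0, "wy": 0, "wz": 0}
    - {"hand": 1, "tx": 0, "ty": 0, "tz": 0.25, "wx": 0, "wy": 0, "wz": 0}
    - {"hand": 1, "tx": 0, "ty": 0, "tz": 0.1, "wx": 0, "wy": 0, "wz": 0}
    - {"hand": 1, "tx": 0, "ty": 0, "tz": 0, "wx": 0, "wy": 0, "wz": 0}
    - {"hand": 1, "tx": 0, "ty": 0, "tz": 0, "wx": 0, "wy": 0, "wz": 0}
    - {"hand": 1, "tx": 0, "ty": 0, "tz": 0, "wx": 0, "wy": 0, "wz": 0}
    - {"hand": 1, "tx": 0, "ty": 0, "tz": 0, "wx": 0, "wy": 0, "wz": 0}

```text
time: 39.08
tool_pos: [435.7, 331.9, 63.0]
tcp_rot: [3.14, -0.001, 1.527]
contact_force: [-0.1, -0.0, -2.9]
grip_width: 59.8
```

```bash
python3 -c "
from h import *
go(435.6,330.3,51.9,1.5256)
snap('wrist','w21')"
```

```text
at [435.7 331.9  63. ] rpy [ 3.1398e+00 -1.2000e-03  1.5273e+00] F [-0.1 -0.  -2.9] w 59.8 t 39.0833
wz sum(5deg) 0.019  t sums(40mm): tx -0.04 ty -0.001 tz 0.277
```

View pics/w21.png

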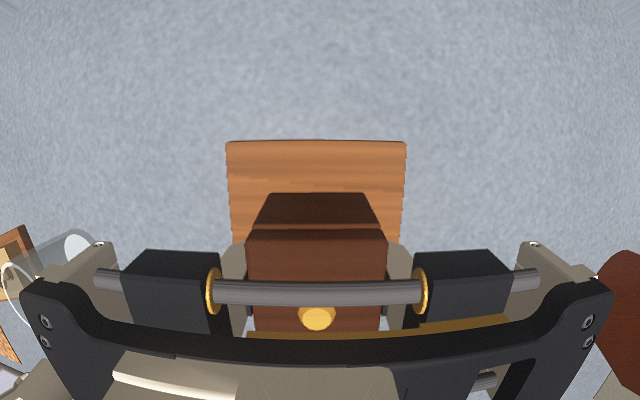

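```bash
python3 - <<'E'
from h import *
np.set_printoptions(precision=2,suppress=True)
W=camera_model('wrist');o=get_obs();p=o['tool_pos'];print(p,o['tcp_rot'])
a=1.5256;ux=np.array([np.cos(a),np.sin(a)]);uy=np.array([np.sin(a),-np.cos(a)])
im=cv2.imread('pics/w21.png');hsv=cv2.cvtColor(im,cv2.COLOR_BGR2HSV)
m=((hsv[...,1]>90)&(hsv[...,0]<25))
L=[];R=[];T=[]
for y in range(155,225,4):
    xs=np.where(m[y,215:420])[0]+215;L.append((xs[0]-.5,y));R.append((xs[-1]+.5,y))
for x in range(235,400,5):
    ys=np.where(m[125:200,x])[0]+125;T.append((x,ys[0]-.5))
g=lambda ps:np.array([px2w(W,q,10,True)[:2]-p[:2] for q in ps])
l,r,t=g(L),g(R),g(T)
print('L',(l@ux).mean(),'R',(r@ux).mean(),'T',(t@uy).mean())
for n,s,u,v in(('L',l,ux,uy),('R',r,ux,uy),('T',t,uy,ux)):
    f=np.polyfit(s@v,s@u,1);print(n,np.degrees(np.arctan(f[0])))
E
```

```text
[435.6  331.86  62.84] [ 3.14 -0.    1.53]
L -59.11094432875538 R 58.87465733015878 T -60.582124577216106
L -0.18826501137195212
R -0.21210392196942165
T -0.11358473388193896
```

drive_tool:
  deltas:
    - {"hand": 1, "tx": -0.022, "ty": 0, "tz": 0, "wx": 0, "wy": 0, "wz": 0.02}
    - {"hand": 1, "tx": 0, "ty": 0, "tz": 0.1, "wx": 0, "wy": 0, "wz": 0}
    - {"hand": 1, "tx": 0, "ty": 0, "tz": 0.08, "wx": 0, "wy": 0, "wz": 0}
    - {"hand": 1, "tx": 0, "ty": 0, "tz": 0.04, "wx": 0, "wy": 0, "wz": 0}
    - {"hand": 1, "tx": 0, "ty": 0, "tz": 0, "wx": 0, "wy": 0, "wz": 0}
    - {"hand": 1, "tx": 0, "ty": 0, "tz": 0, "wx": 0, "wy": 0, "wz": 0}
    - {"hand": 1, "tx": 0, "ty": 0, "tz": 0, "wx": 0, "wy": 0, "wz": 0}
    - {"hand": 1, "tx": 0, "ty": 0, "tz": 0, "wx": 0, "wy": 0, "wz": 0}

```text
time: 39.8
tool_pos: [435.1, 330.8, 53.2]
tcp_rot: [3.141, -0.0, 1.526]
contact_force: [0.6, 0.3, -3.0]
grip_width: 60.1
```

drive_tool:
  deltas:
    - {"hand": 1, "tx": 0, "ty": 0, "tz": 0.02, "wx": 0, "wy": 0, "wz": 0}
    - {"hand": 1, "tx": 0, "ty": 0, "tz": 0, "wx": 0, "wy": 0, "wz": 0}
    - {"hand": 1, "tx": 0, "ty": 0, "tz": 0.015, "wx": 0, "wy": 0, "wz": 0}
    - {"hand": 1, "tx": 0, "ty": 0, "tz": 0, "wx": 0, "wy": 0, "wz": 0}
    - {"hand": 1, "tx": 0, "ty": 0, "tz": 0, "wx": 0, "wy": 0, "wz": 0}
    - {"hand": 1, "tx": 0, "ty": 0, "tz": 0, "wx": 0, "wy": 0, "wz": 0}

```text
time: 40.3
tool_pos: [435.2, 330.8, 51.8]
tcp_rot: [3.141, -0.0, 1.526]
contact_force: [0.2, -0.0, -2.5]
grip_width: 59.6
```

drive_tool:
  deltas:
    - {"hand": 1, "tx": 0, "ty": 0, "tz": 0.01, "wx": 0, "wy": 0, "wz": 0}
    - {"hand": 1, "tx": 0, "ty": 0, "tz": 0, "wx": 0, "wy": 0, "wz": 0}
    - {"hand": 1, "tx": 0, "ty": 0, "tz": 0.01, "wx": 0, "wy": 0, "wz": 0}
    - {"hand": 1, "tx": 0, "ty": 0, "tz": 0, "wx": 0, "wy": 0, "wz": 0}
    - {"hand": 1, "tx": 0, "ty": 0, "tz": 0, "wx": 0, "wy": 0, "wz": 0}

```text
time: 40.72
tool_pos: [435.2, 330.8, 51.8]
tcp_rot: [3.141, -0.0, 1.526]
contact_force: [-3.0, -1.9, 8.1]
grip_width: 59.7
```

Contact felt. Release and retreat up, then move aside (+x) for the check pictures.

drive_tool:
  deltas:
    - {"hand": -1, "tx": 0, "ty": 0, "tz": 0, "wx": 0, "wy": 0, "wz": 0}
    - {"hand": -1, "tx": 0, "ty": 0, "tz": 0, "wx": 0, "wy": 0, "wz": 0}
    - {"hand": -1, "tx": 0, "ty": 0, "tz": 0, "wx": 0, "wy": 0, "wz": 0}
    - {"hand": -1, "tx": 0, "ty": 0, "tz": 0, "wx": 0, "wy": 0, "wz": 0}
    - {"hand": -1, "tx": 0, "ty": 0, "tz": 0, "wx": 0, "wy": 0, "wz": 0}
    - {"hand": -1, "tx": 0, "ty": 0, "tz": 0, "wx": 0, "wy": 0, "wz": 0}
    - {"hand": -1, "tx": 0, "ty": 0, "tz": -0.2, "wx": 0, "wy": 0, "wz": 0}
    - {"hand": -1, "tx": 0, "ty": 0, "tz": -0.4, "wx": 0, "wy": 0, "wz": 0}
    - {"hand": -1, "tx": 0, "ty": 0, "tz": -0.6, "wx": 0, "wy": 0, "wz": 0}
    - {"hand": -1, "tx": 0, "ty": 0, "tz": -0.7, "wx": 0, "wy": 0, "wz": 0}
    - {"hand": -1, "tx": 0, "ty": 0, "tz": -0.7, "wx": 0, "wy": 0, "wz": 0}
    - {"hand": -1, "tx": 0, "ty": 0, "tz": -0.6, "wx": 0, "wy": 0, "wz": 0}
    - {"hand": -1, "tx": 0, "ty": 0.3, "tz": -0.4, "wx": 0, "wy": 0, "wz": 0}
    - {"hand": -1, "tx": 0, "ty": 0.5, "tz": -0.1, "wx": 0, "wy": 0, "wz": 0}
    - {"hand": -1, "tx": 0, "ty": 0.5, "tz": 0, "wx": 0, "wy": 0, "wz": 0}
    - {"hand": -1, "tx": 0, "ty": 0.2, "tz": 0, "wx": 0, "wy": 0, "wz": 0}
    - {"hand": -1, "tx": 0, "ty": 0, "tz": 0, "wx": 0, "wy": 0, "wz": 0}
    - {"hand": -1, "tx": 0, "ty": 0, "tz": 0, "wx": 0, "wy": 0, "wz": 0}
    - {"hand": -1, "tx": 0, "ty": 0, "tz": 0, "wx": 0, "wy": 0, "wz": 0}

```text
time: 42.3
tool_pos: [493.8, 328.0, 198.5]
tcp_rot: [-3.14, 0.001, 1.526]
contact_force: [-0.2, 0.2, -0.2]
grip_width: 91.5
```

```bash
python3 -c "
from h import *
go(435,330,200)
snap('wrist','w22')
snap('side','s22')"
```

```text
at [493.8 328.  198.5] rpy [-3.1399e+00  6.0000e-04  1.5259e+00] F [-0.2  0.2 -0.2] w 91.5 t 42.3
wz sum(5deg) -0.0  t sums(40mm): tx -0.015 ty -1.472 tz -0.037
```

View pics/w22.png

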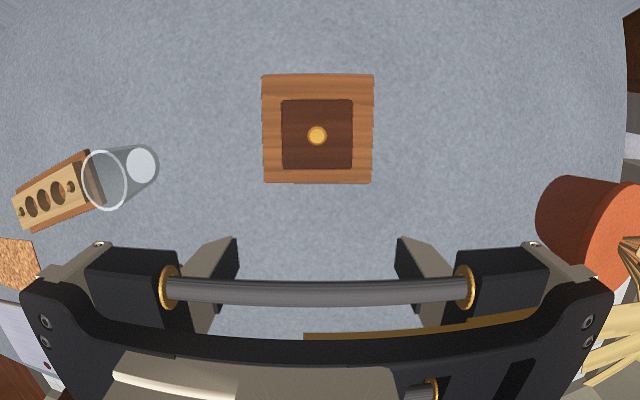

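View pics/s22.png

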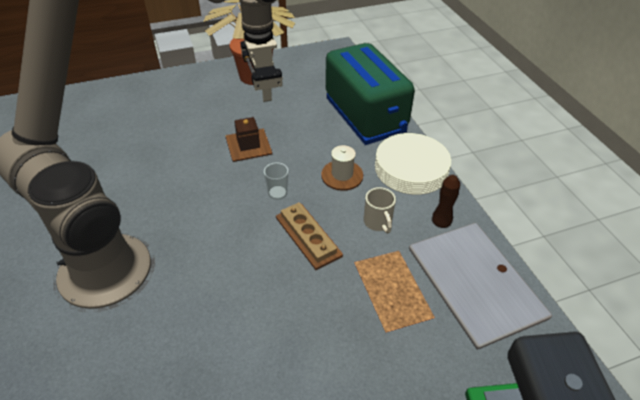

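```bash
python3 - <<'E'
from h import *
np.set_printoptions(precision=2,suppress=True)
W=camera_model('wrist')
im=cv2.imread('pics/w22.png');hsv=cv2.cvtColor(im,cv2.COLOR_BGR2HSV)
m=((hsv[...,1]>90)&(hsv[...,0]<25)).astype(np.uint8);m[195:]=0;m[:,:240]=0;m[:,400:]=0
c=max(cv2.findContours(m,0,cv2.CHAIN_APPROX_NONE)[0],key=cv2.contourArea)[:,0]
P=np.array([px2w(W,q,10,True)[:2] for q in c],np.float32);print('board',cv2.minAreaRect(P))
g=((hsv[...,2]<110)&(m>0)).astype(np.uint8)
g=cv2.morphologyEx(g,cv2.MORPH_OPEN,np.ones((5,5)))
c=max(cv2.findContours(g,0,cv2.CHAIN_APPROX_NONE)[0],key=cv2.contourArea)[:,0];print(c.min(0),c.max(0))
P=np.array([px2w(W,q,84,True)[:2] for q in c],np.float32);print('caddy',cv2.minAreaRect(P))
print('knob',px2w(W,(316.5,135.5),97,True))
cv2.imwrite('pics/w22c.png',cv2.resize(im[65:195,250:385],None,fx=5,fy=5,interpolation=cv2.INTER_CUBIC))
snap('side','s22c',(220,105,280,165),10)
snap('side','s22d',(270,195,350,275),8)
E
```

```text
board ((435.70745849609375, 331.982177734375), (118.77310943603516, 118.01647186279297), 87.43750762939453)
[281  99] [352 169]
caddy ((435.4136047363281, 331.25897216796875), (59.26679229736328, 58.53046417236328), 88.3315658569336)
knob [435.34 331.25  97.  ]
```

View pics/w22c.png

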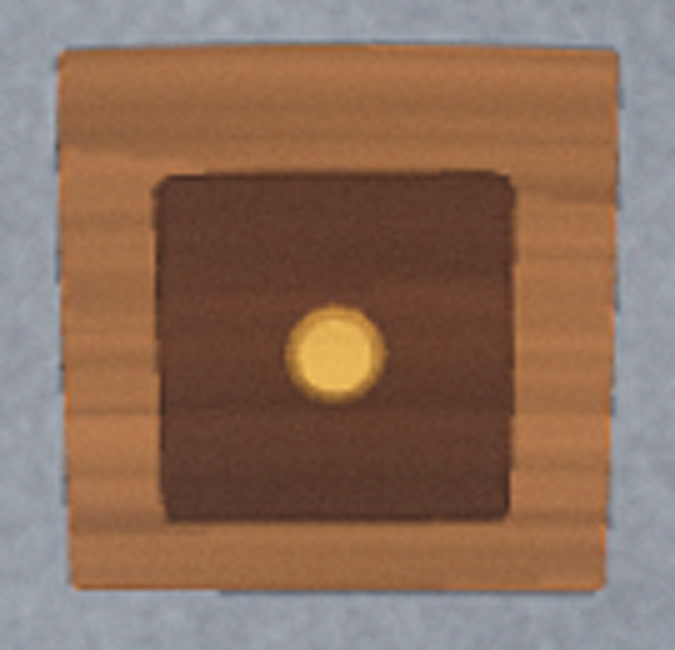

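View pics/s22c.png

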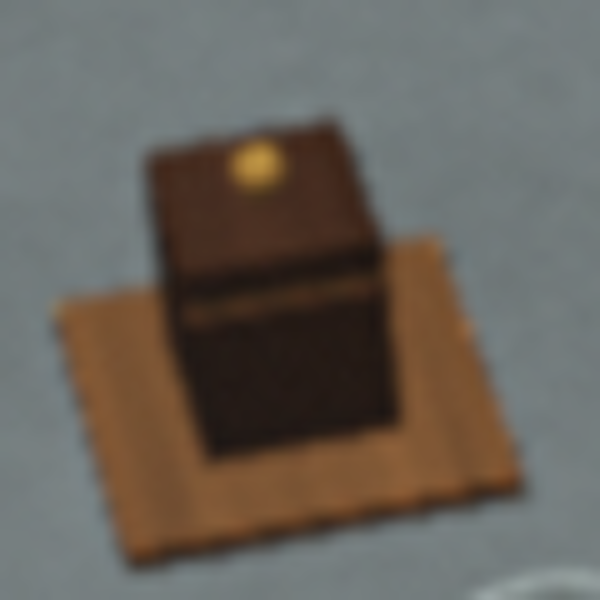

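View pics/s22d.png

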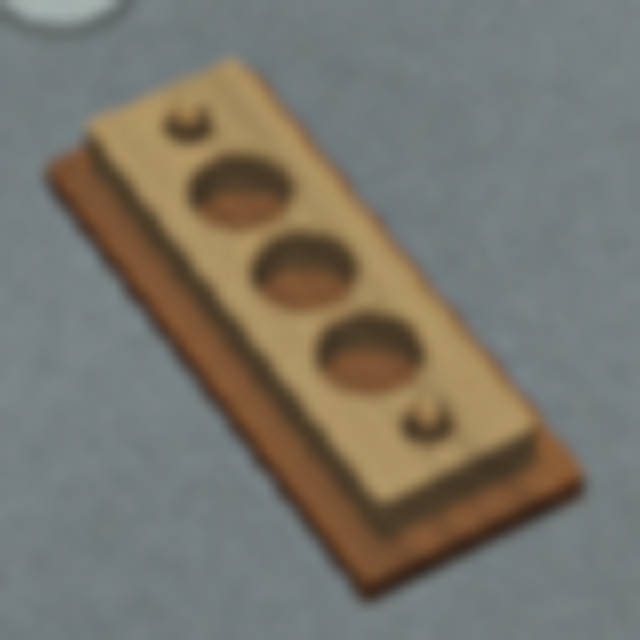

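```bash
python3 -c "
from plant import *
print(close_job())"
```

```text
the job is handed in; nothing more can be done
None
```

The jar, the caddy and the egg rack are each in their own places, and I handed the job in at about 42.5 s with the gripper open and clear of everything.

I moved the caddy to the cork mat, the jar to the round board, the rack onto its stand, and then the caddy to the square board.

- **Order:** the rack went on before the caddy, because the rack occupied the square board and there was only one parking spot. I read the task as setting no fixed order.
- **Jar:** it stands upright, about 1.5 mm from the middle of the round board by the top camera.
- **Egg rack:** a dowel shows in each of its two end holes and it lies flat on the base. The wrist force rose to 7 N as it touched down.
- **Caddy:** it stands upright, about 0.8 mm from the middle of the square board and within about 1° of square, by the wrist camera.
- **Mug and tumbler:** they appear in the same places in the last side picture; I did not measure them again.
- **Camera disagreement:** the top, side and wrist cameras differed by up to about 2 mm, mostly in y. That is within the stated calibration; I used compromise positions between them.

The first move call was refused because its rows left out some fields, so nothing moved. No other check failed.

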